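# Close and lock the shield box over a test cell

### The job

Close the hinged lid of the aluminium shield box over the test cell inside, then lock it with the press-and-turn fastener at the lid's front: with its wing lined up with the slot (parallel to the lid's front edge), press the head down until it has just passed through the strike, turn it a quarter turn clockwise as seen from above, and let it rise so that its cross pin catches and stays down. Find the depth by feel: do not bear hard on the bottom or twist while the pin is still in the slot. Leave the loose things round the box alone.

Things in the scene. Friction and masses are not known exactly. Their poses are not given: they have to be found in the camera images.
- shield_box: Plain aluminium box, 160 (x) x 190 (y) x 104 mm high with its rubber feet, fixed to the worktop, a test cell standing inside. Origin: centre of its underside, on the worktop. x points from its front to its hinge side, z up. With the lid shut the lid's flat top is 112 mm above the worktop.
- lid (a joint): Lid hinge, rad: 0 = shut, grows as it opens, 1.57 = upright; starts at 1.15 to 1.45. Its axis runs along the box's y, 80 mm behind the box's origin and 106 mm above it. It is stiff: the lid stays where it is left above about 0.6 and sinks shut of itself below that; about 3 N at the free edge moves it.
- lid_edge (a point): Middle of the lid's free edge, on its outer (top) face, 164 mm from the hinge. The lid is a plate 166 x 198 x 6 mm with a 10 mm rim turned down. Its outer face is free but for the fastener (head 38 mm across), so fingers can push it shut near the free edge, beside the fastener.
- fastener: Steel press-and-turn stud held in the lid, on its centre line, 28 mm from the free edge. z: stud axis, out of the lid. Origin: on the axis, on top of its round flange (38 mm across). On that stands the wing, 10 mm thick (x), 34 long (y), 15.5 high, gripped across its 10 mm. A cross pin at the foot lies along the wing. Lid shut, stud released: origin 140.5 mm above the worktop.
- stud_press (a joint): How far the stud is pressed in, m: 0 = released. A greased spring returns it: 2 N to start, then 0.4 N per mm. The pin comes free under the strike at a depth between 8 and 17 mm and meets a hard floor 1.5 mm deeper, where the force rises steeply above the spring load (6 to 9.5 N). Only in that gap can it turn. Let go after the quarter turn, it rises into its seat, 1.5 mm above where it came free.
- stud_turn (a joint): Angle of the stud, rad: 0 = wing parallel to the lid's front edge, pin in line with the strike's slot (enters within about 0.12 either way); grows clockwise seen from above; seat at 1.57, stops at -0.15 and 1.65. Released, it turns with slight friction; starts at 0 to 0.5. Pressed out of line, the pin lands on the strike after 0.5 to 9.5 mm; inside the slot it cannot turn.
- strike_bracket: Steel bracket inside the box's front wall; it carries the slotted brass strike for the pin, whose height is adjustable over 9 mm and differs from box to box (hidden once the lid is shut). Origin: on the stud's axis, 88 mm above the worktop. More than 15 N between pin and strike damages them.
- spare_cell: Loose test cell, black cylinder 69 mm across and 83 mm high, standing to the left of the box; not to be disturbed. Origin: centre of its underside.
- white_jar: Loose white jar, 68 mm across and 85 mm high, farther to the left; not to be disturbed. Origin: centre of its underside.
- driver: Loose small screwdriver, 188 mm long and 22 mm thick, lying to the left of the box; not to be disturbed. Origin: centre of its underside.

How it is judged:
On the way, in this order (a step that is already met when the one before it is completed fails the run):
1. the lid is shut (value of joint lid below 0.03 rad), for 0.2 s.
2. with the lid shut, the fastener has been pressed in and turned a quarter turn (value of joint lid below 0.03 rad and value of joint stud_turn above 1.37 rad and value of joint stud_press above 0.0055 m), for 0.1 s.
At the end, for the whole second after the job is handed in: The lid is shut (within 0.03 rad), the fastener stands a quarter turn clockwise (1.37 to 1.70 rad) and, let go and at rest, is held down by its caught pin (more than 5.5 mm below its released height) (all of step 2 and value of joint stud_turn below 1.7 rad and linear speed of fastener below 0.02 m/s); the robot touches nothing.
It fails at once if the stud is forced: more than 15 N between its cross pin and the strike (contact force between fastener and strike_bracket above 15 N).
It fails at once if the loose test cell is moved more than 25 mm (distance of spare_cell from where it was at the start of the episode above 0.025 m).
It fails at once if the white jar is moved more than 25 mm (distance of white_jar from where it was at the start of the episode above 0.025 m).
It fails at once if the screwdriver is moved more than 25 mm (distance of driver from where it was at the start of the episode above 0.025 m).
It also fails if it takes over 72 s, if anything falls off the work surface, if the arm or the gripper's body presses on something with over 40 N, if the wrist force passes 120 N, or if a joint passes its speed limit or range.

### The arm

A 7-joint arm with a two-finger parallel gripper is mounted at the origin on a cart in front of the work surface, level with it; the furniture and walls round the work are solid. World frame = base frame: x ahead of the robot, y to its left, z up, the work surface at z = 0. Lengths are in m, angles in rad, forces in N, time in s.
With the tool pointing down it reaches from about 0.425 to 0.925 m from the base axis. Payload 6.8 kg.
Tool frame: the origin (TCP) lies at the very end of the fingers, on their centre line; the grasp point (between the pads) lies 19 mm behind it (bot.grip_depth is the distance from the TCP to the grasp point, in m); z points along the fingers, y is the direction in which the jaws open and shut (so a half turn about z gives the same grasp; the last joint's range is limited). The gripper opens to 85 mm and grips with 20 to 120 N. Pads are 22 mm wide; open, the fingers measure 114 mm over their backs; the gripper's body (76 mm by 85 mm) begins 54 mm behind the grasp point. The pads swing forward as they close: fully open they stand 13 mm farther back than shut.
Start: joints at [-1.391, 0.477, 0.022, 1.555, -0.011, 1.109, -0.083], TCP at [0.192, 0.647, 0.21] pointing down, gripper open.
Joint ranges: [-2.96, 2.96], [-0.34, 2.1], [-1.41, 1.46], [0.24, 2.44], [-1.37, 4.51], [0.17, 1.92], [-2.96, 2.96]. Speed limits (rad/s): [2.39, 2.39, 3.14, 3.14, 3.14, 3.14, 3.14].

### API

Orientations are given as a unit quaternion [w, x, y, z].
In Python, from station import bot gives the robot as it stands.
- The arm moves only by the tool step_arm, never from a script. Its argument "increments" is a list of rows, each a list of 7 numbers: the shift along the world's x, y, z in m, then the turn, a rotation vector about the world's x, y, z in degrees, then the gripper command: -1 is fully open, 1 is shut, values between are in proportion. In form: [[dx, dy, dz, rx, ry, rz, fingers], ...]. A call has 1 to 10 rows; each row is the pose to reach, as a shift and turn from the pose commanded when the call began; what a row does not reach only later rows make up. A row lasts 1/12 s, in which the tool goes at most 41.7 mm and 7.16 degrees, less where a joint would pass 70% of its speed; a pose out of reach is approached as far as the arm can. A call with a gripper value outside its range is refused whole. The fingers move at their own pace and stop on an object; "force" is the grip in N (left out, the last holds). Time passes only in rows, so rows that repeat a pose let the fingers close. It gives the time, the measured TCP pose, the force and the opening at its end, in the units of the state.
- bot.get_obs(): the state, without advancing time (a new reading comes with each control period).
- bot.read_camera(name): name is "scene" or "top" or "wrist"; returns a dict with "color" (480x640x3 uint8, red, green, blue), "intrinsics" (3x3 intrinsics, pixels), "D" ([k1, k2, p1, p2, k3] as OpenCV has them; the pictures are not rectified), "extrinsics" (4x4, takes a point from camera to world coordinates). Camera axes: x right, y up, looking along -z (the intrinsics and any distortion apply to the point x, -y, -z); pixel columns grow to the right and rows downward; lengths in m; the calibration is good to about 2 mm. A picture is of the moment at which its call begins. There is no depth.
- bot.hand_in(): hands the job in, once; it reports no verdict.
Trained networks look in the newest picture that a camera, given by its name, has taken for a name from the list of things; names that differ only in an ending like _2 or _b are one class to them, and where a whole thing is asked for, a point or a joint stands for the part that bears it (a point fixed in the world has none). Each returns a list of dicts, best first, with "conf" (0 to 1); they miss things now and then, are a little off and sometimes report something else, mostly with a low value. They report only what shows in the picture. A call takes as long as a camera call.
- bot.recognise(thing, camera): "location" ([column, row] as shares, 0 to 1, of the picture: columns of its width, rows of its height, amid what is visible of it).
- bot.place_of(thing, camera): "location" ([column, row] as shares, 0 to 1, of the picture: columns of its width, rows of its height: a listed point, or the origin of a listed thing).
The state is a dict: "t": time; "q": joint angles; "joint_vel": joint speeds; "joint_torque": joint torques, N m; "eef_pos": TCP position; "tool_rot": TCP orientation; "contact_force": force on the tool from outside, world axes, zero at the start; "torque": the same for the moment, N m; "gripper_width": opening from 0.0 (shut) to 1.0 (fully open).
Only numpy, scipy, OpenCV 4.12 (cv2) and the standard library are available. Lean on these libraries where they do the work, as an engineer would, in place of code of your own. Each camera call takes 0.05 s, during which the arm holds its last target.

## Working session

There is one attempt and no reset: what is moved stays moved. The work goes in short steps, Python scripts to look and compute and a tool call to move; the robot and the scene stay as the last step left them, time stands still between calls to the robot, and variables do not carry over. Pictures are saved under pics/ and viewed, and the job is handed in when it is done.

Besides the shell and the picture viewer there is one more tool, called after ">>>" as name([rows], argument=value, ...), one row to a line, values as JSON. step_arm: Moves the arm, as the interface text tells. Its arguments: {"type":"object","properties":{"increments":{"type":"array","items":{"type":"array","items":{"type":"number"}}},"force":{"type":"number"}},"required":["increments"]}

```bash
mkdir -p pics; ls; cat > h.py <<'E'
import numpy as np, cv2
from station import bot
def snap(cam,name):
    r=bot.read_camera(cam); cv2.imwrite(f'pics/{name}.png',cv2.cvtColor(r['color'],cv2.COLOR_RGB2BGR)); return r
def ray(r,px):
    K=np.array(r['intrinsics'],float);D=np.array(r['D'],float);T=np.array(r['extrinsics'])
    u=cv2.undistortPoints(np.array([[px]],float),K,D)[0,0]
    d=T[:3,:3]@np.array([u[0],-u[1],-1.]); return T[:3,3],d/np.linalg.norm(d)
def atz(r,px,z):
    o,d=ray(r,px); return o+d*(z-o[2])/d[2]
def proj(r,P):
    K=np.array(r['intrinsics'],float);D=np.array(r['D'],float);T=np.array(r['extrinsics'])
    c=T[:3,:3].T@(np.array(P,float)-T[:3,3]); 
    return cv2.projectPoints(np.array([[c[0],-c[1],-c[2]]]),np.zeros(3),np.zeros(3),K,D)[0][0,0]
def tri(rs):
    A=np.zeros((3,3));b=np.zeros(3)
    for r,px in rs:
        o,d=ray(r,px);M=np.eye(3)-np.outer(d,d);A+=M;b+=M@o
    p=np.linalg.solve(A,b)
    return p,[np.linalg.norm((np.eye(3)-np.outer(ray(r,px)[1],ray(r,px)[1]))@(p-ray(r,px)[0])) for r,px in rs]
E
python3 - <<'E'
from h import *
for c in ['scene','top','wrist']:
    r=snap(c,c+'0'); print(c,np.round(r['extrinsics'],3).tolist())
    for t in ['shield_box','lid_edge','fastener','strike_bracket','spare_cell','white_jar','driver']:
        o=bot.place_of(t,c)
        print(t,[(np.round(np.array(x['location'])*[640,480],1).tolist(),round(x['conf'],2)) for x in o[:2]])
o=bot.get_obs(); print({k:np.round(v,3).tolist() for k,v in o.items()})
E
```

```text
pics
scene [[0.965, 0.189, -0.184, 0.281], [-0.263, 0.738, -0.621, -0.823], [0.018, 0.648, 0.762, 1.13], [0.0, 0.0, 0.0, 1.0]]
shield_box [([324.7, 340.0], 0.95), ([304.0, 320.2], 0.74)]
lid_edge [([339.3, 281.1], 0.97)]
fastener [([357.6, 287.8], 0.56)]
strike_bracket [([301.7, 318.1], 0.92)]
spare_cell [([321.3, 248.7], 0.91)]
white_jar [([268.5, 200.1], 0.83)]
driver [([265.1, 230.2], 0.7)]
top [[0.021, 0.993, -0.119, 0.379], [-1.0, 0.022, 0.007, -0.01], [0.009, 0.119, 0.993, 1.314], [0.0, 0.0, 0.0, 1.0]]
shield_box [([412.6, 265.9], 0.73)]
lid_edge [([445.1, 240.5], 0.88)]
fastener [([449.6, 223.3], 0.6)]
strike_bracket [([405.0, 287.1], 0.63)]
spare_cell [([285.5, 234.4], 0.93)]
white_jar []
driver [([238.7, 292.6], 0.82), ([412.5, 264.8], 0.31)]
wrist [[0.283, -0.912, -0.296, 0.116], [0.959, 0.27, 0.087, 0.67], [0.001, -0.308, 0.951, 0.373], [0.0, 0.0, 0.0, 1.0]]
shield_box []
lid_edge []
fastener []
strike_bracket []
spare_cell []
white_jar []
driver []
{'t': 1.2, 'q': [-1.391, 0.477, 0.022, 1.555, -0.012, 1.109, -0.083], 'joint_vel': [-0.001, 0.001, 0.001, 0.001, -0.001, -0.0, 0.001], 'joint_torque': [0.001, -59.634, 1.607, -28.154, 0.013, 0.002, -0.0], 'eef_pos': [0.192, 0.647, 0.21], 'tool_rot': [-0.0, 0.143, 0.99, -0.0], 'contact_force': [0.222, 0.192, -0.478], 'torque': [-0.006, -0.037, -0.011], 'gripper_width': 0.996}
```

View pictures.

View pics/scene0.png

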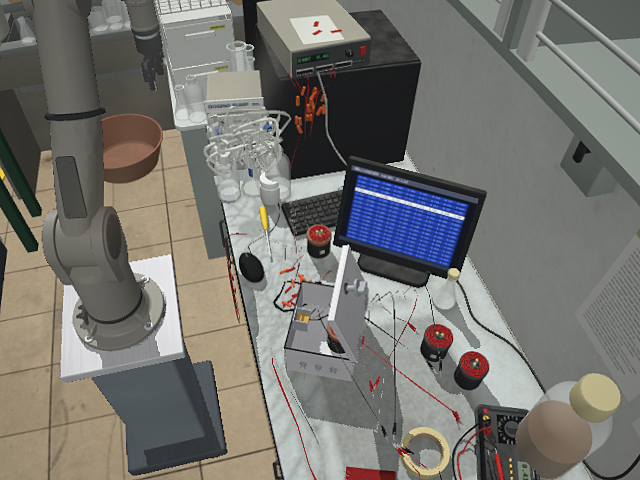

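View pics/top0.png

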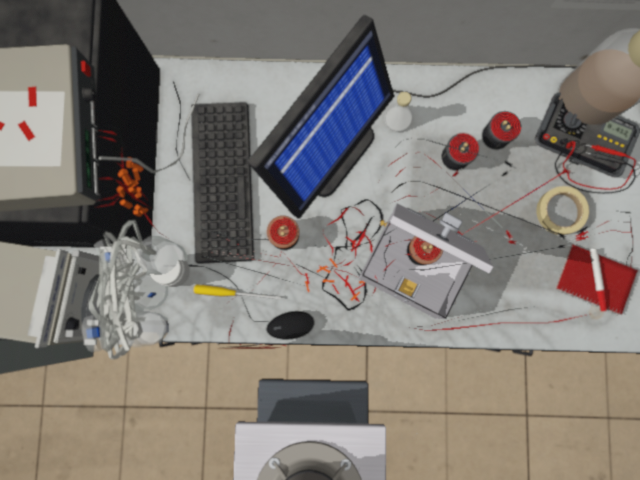

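```bash
cat > m.py <<'E'
from h import *
import pickle
E
python3 - <<'E'
from h import *
s=bot.read_camera('scene');t=bot.read_camera('top')
for n,a,b in [('box',(324.7,340),(412.6,265.9)),('lid_edge',(339.3,281.1),(445.1,240.5)),('fast',(357.6,287.8),(449.6,223.3)),('strike',(301.7,318.1),(405,287.1)),('spare',(321.3,248.7),(285.5,234.4)),('driver',(265.1,230.2),(238.7,292.6))]:
    p,e=tri([(s,a),(t,b)]);print(n,p.round(4),np.round(e,4))
print(atz(s,(268.5,200.1),0), atz(s,(324.7,340),0),atz(t,(412.6,265.9),0),atz(t,(405,287.1),.088))
E
```

```text
box [ 0.491  -0.2157  0.0038] [0.001 0.001]
lid_edge [ 0.5121 -0.2314  0.264 ] [0.002 0.002]
fast [ 0.5477 -0.2441  0.2444] [0.0004 0.0004]
strike [ 0.4402 -0.1878  0.0822] [0.0008 0.0008]
spare [0.5573 0.0643 0.0077] [0.0043 0.0043]
driver [0.4225 0.1614 0.0185] [0.0005 0.0005]
[0.4592745  0.29616016 0.        ] [ 0.49276027 -0.21374676  0.        ] [ 0.49030266 -0.21611247  0.        ] [ 0.43903145 -0.18685352  0.088     ]
```

```bash
cat >> h.py <<'E'
def wire(r,x,y,yaw,th,name,crop,scale):
    im=cv2.cvtColor(r['color'],cv2.COLOR_RGB2BGR)
    x0,y0,w,h=crop
    im=cv2.resize(im[y0:y0+h,x0:x0+w],None,fx=scale,fy=scale,interpolation=cv2.INTER_CUBIC)
    c,s=np.cos(yaw),np.sin(yaw)
    W=lambda p:np.array([x+c*p[0]-s*p[1],y+s*p[0]+c*p[1],p[2]])
    def pl(ps,col):
        q=[((proj(r,W(p))-[x0,y0]+.5)*scale) for p in ps]
        cv2.polylines(im,[np.int32(np.round(q))],False,col,1)
    pl([(-.08,-.095,.104),(-.08,.095,.104),(.08,.095,.104),(.08,-.095,.104),(-.08,-.095,.104)],(0,255,0))
    pl([(-.08,-.095,.0),(-.08,.095,.0)],(0,255,0))
    def L(d,yy,n): # along lid, outward normal offset
        # shut: top face z=.112, hinge z .106 
        return (.08-d*np.cos(th)+n*np.sin(th), yy, .106+d*np.sin(th)+n*np.cos(th))
    pl([L(.164,-.099,.006),L(.164,.099,.006),L(-.002,.099,.006),L(-.002,-.099,.006),L(.164,-.099,.006)],(255,0,255))
    pl([L(.136,0,.006),L(.136,0,.0345)],(255,255,0))
    cv2.imwrite(f'pics/{name}.png',im)
E
python3 - <<'E'
from h import *
s=bot.read_camera('scene');t=bot.read_camera('top')
wire(s,.491,-.2155,np.radians(-31),1.24,'ws1',(260,230,130,160),4)
wire(t,.491,-.2155,np.radians(-31),1.24,'wt1',(350,190,160,140),4)
E
```

```text
(no output)
```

View pics/ws1.png

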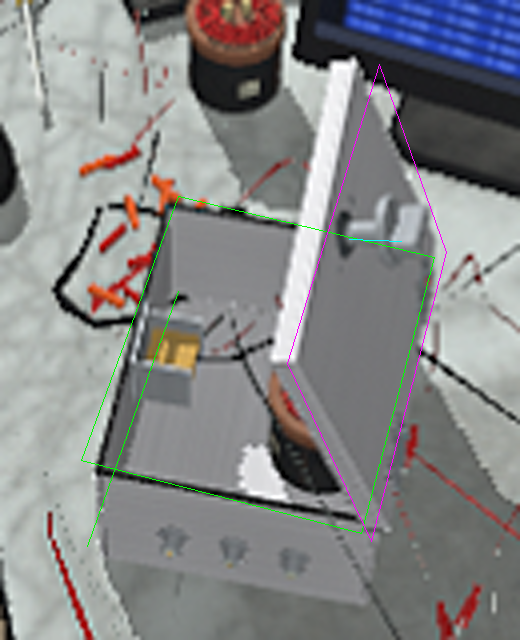

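View pics/wt1.png

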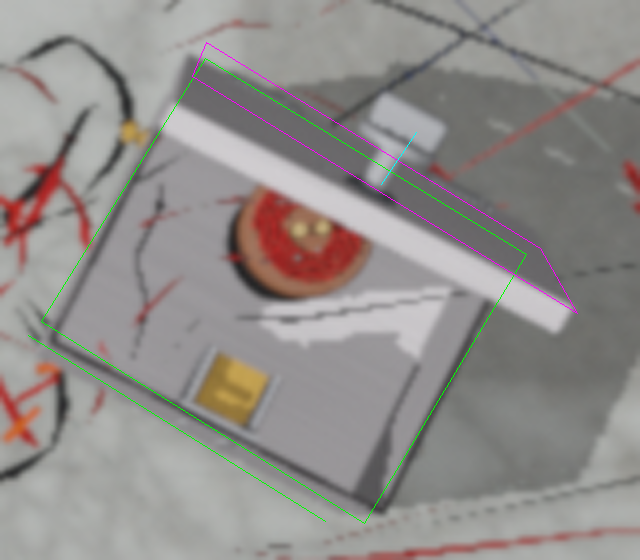

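```bash
python3 - <<'E'
from h import *
from scipy.optimize import least_squares
s=bot.read_camera('scene');t=bot.read_camera('top')
S=lambda a,b:np.array([a/4+260-.5,b/4+230-.5]); T=lambda a,b:np.array([a/4+350-.5,b/4+190-.5])
obs=[(t,T(50,338),'B',(-.08,.095,.104)),(t,T(386,510),'B',(-.08,-.095,.104)),
(t,T(185,102),'L',(.164,.099,.006)),(t,T(577,312),'L',(.164,-.099,.006)),
(s,S(357,65),'L',(.164,.099,.006)),(s,S(297,361),'L',(.164,-.099,.006)),
(s,S(98,472),'B',(-.08,-.095,.104)),(s,S(365,528),'B',(.08,-.095,.104)),(s,S(172,205),'B',(-.08,.095,.104))]
def res(p):
    x,y,a,th=p;c,sn=np.cos(a),np.sin(a);o=[]
    for r,px,k,q in obs:
        if k=='L': d,yy,n=q;q=(.08-d*np.cos(th)+n*np.sin(th), yy, .106+d*np.sin(th)+n*np.cos(th))
        o+=list(proj(r,(x+c*q[0]-sn*q[1],y+sn*q[0]+c*q[1],q[2]))-px)
    return np.array(o)
f=least_squares(res,[.491,-.2155,-.5,1.24],loss='soft_l1')
print(f.x,np.degrees(f.x[2]));print(res(f.x).reshape(-1,2).round(1))
x,y,a,th=f.x
wire(s,*f.x,'ws2',(260,230,130,160),4)
wire(t,*f.x,'wt2',(350,190,160,140),4)
ex=np.array([np.cos(a),np.sin(a)]);ey=np.array([-ex[1],ex[0]])
print('stud',np.array([x,y])-.056*ex,'hinge',np.array([x,y])+.08*ex)
E
```

```text
[ 0.49268265 -0.21843135 -0.47111999  1.19054583] -26.993186985675887
[[ 0.  -0.9]
 [-0.   1. ]
 [-1.9 -0.7]
 [ 0.  -0.7]
 [ 0.1 -0.5]
 [-1.4  1.4]
 [-1.   0.8]
 [ 3.7  0.7]
 [-0.6 -0.2]]
stud [ 0.44278326 -0.19301382] hinge [ 0.56396749 -0.25474212]
```

View pics/ws2.png

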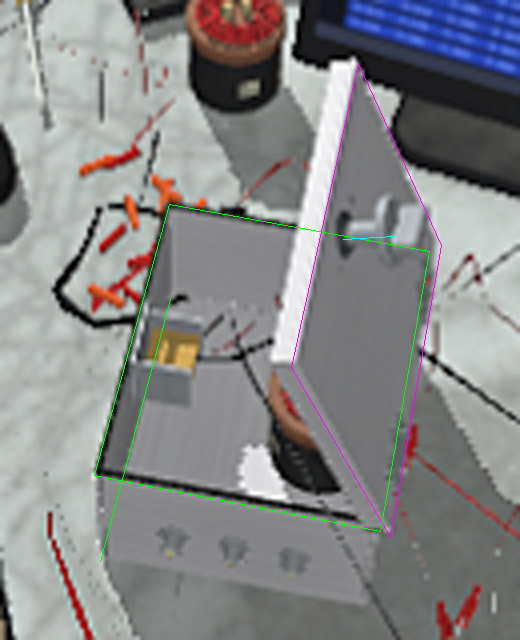

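View pics/wt2.png

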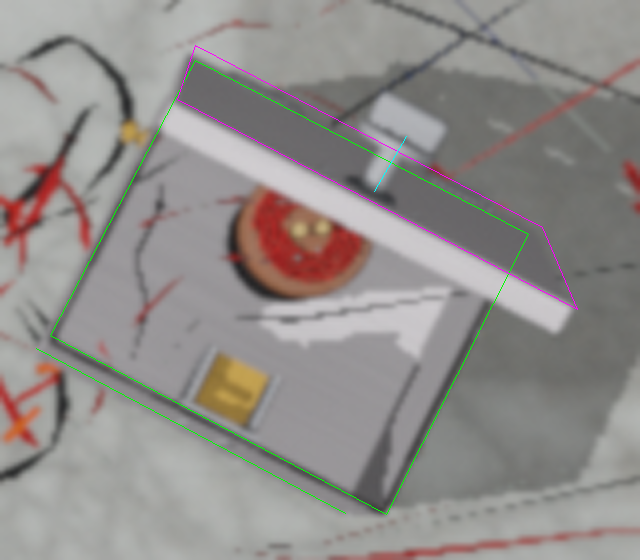

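>>> step_arm([
  [0, 0, 0.04, 0, 0, 0, 1],
  [0, 0, 0.08, 0, 0, 0, 1],
  [0, 0, 0.12, 0, 0, 0, 1],
  [0, 0, 0.16, 0, 0, 0, 1],
  [0.02, -0.01, 0.2, 0, 0, -4, 1],
  [0.05, -0.03, 0.22, 0, 0, -8, 1],
  [0.085, -0.05, 0.24, 0, 0, -12, 1],
  [0.12, -0.07, 0.24, 0, 0, -16, 1],
  [0.155, -0.095, 0.24, 0, 0, -20, 1],
  [0.19, -0.12, 0.24, 0, 0, -24, 1],
])

```text
t: 2.33
eef_pos: [0.3773, 0.5304, 0.4509]
tool_rot: [0.0, 0.347, 0.938, 0.001]
contact_force: [0.7, 0.1, -0.6]
gripper_width: 0.0
```

```bash
cat >> h.py <<'E'
X0,Y0,A0=0.4927,-0.2184,-0.4711
def w(xb,yb,z): 
    c,s=np.cos(A0),np.sin(A0);return np.array([X0+c*xb-s*yb,Y0+s*xb+c*yb,z])
def st():
    o=bot.get_obs();q=np.array(o['tool_rot']);from scipy.spatial.transform import Rotation as R
    M=R.from_quat(q[[1,2,3,0]]).as_matrix()
    p=np.array(o['eef_pos']);c,s=np.cos(A0),np.sin(A0);d=p[:2]-[X0,Y0]
    print('t',round(o['t'],2),'p',p.round(4),'box',np.round([c*d[0]+s*d[1],-s*d[0]+c*d[1],p[2]],4),'yaw_y',round(np.degrees(np.arctan2(M[1,1],M[0,1])),2),'zax',M[:,2].round(3),'F',np.round(o['contact_force'],2),'T',np.round(o['torque'],2),'g',np.round(o['gripper_width'],3),'q',np.round(o['q'],2))
E
python3 - <<'E'
from h import *
st()
for th in [1.19,1.0,.8,.6,.5,.4,.2,0]:
    xb=.08-.15*np.cos(th)+.006*np.sin(th)+.0145;z=.106+.15*np.sin(th)+.006*np.cos(th)
    print(th,round(xb,3),round(z,3),w(xb,-.06,z).round(3))
print(w(.12,-.06,.24))
E
```

```text
t 2.33 p [0.3773 0.5304 0.4509] box [-0.4427  0.6148  0.4509] yaw_y 49.33 zax [ 0.001  0.001 -1.   ] F [ 0.73  0.12 -0.64] T [ 0.07 -0.03  0.02] g 0.0 q [-1.18  0.33  0.19  1.25 -0.06  1.56 -0.14]
1.19 0.044 0.247 [ 0.505 -0.292  0.247]
1.0 0.019 0.235 [ 0.482 -0.28   0.235]
0.8 -0.006 0.218 [ 0.46  -0.269  0.218]
0.6 -0.026 0.196 [ 0.442 -0.26   0.196]
0.5 -0.034 0.183 [ 0.435 -0.256  0.183]
0.4 -0.041 0.17 [ 0.429 -0.253  0.17 ]
0.2 -0.051 0.142 [ 0.42  -0.249  0.142]
0 -0.055 0.112 [ 0.416 -0.247  0.112]
[ 0.57239634 -0.32632818  0.24      ]
```

>>> step_arm([
  [0.03, -0.028, 0, 0, 0, -5, 1],
  [0.06, -0.056, 0, 0, 0, -10, 1],
  [0.09, -0.085, 0, 0, 0, -15, 1],
  [0.115, -0.117, 0, 0, 0, -20, 1],
  [0.14, -0.15, 0, 0, 0, -25, 1],
  [0.16, -0.186, 0, 0, 0, -30, 1],
  [0.18, -0.222, 0, 0, 0, -35, 1],
  [0.195, -0.26, 0, 0, 0, -40, 1],
  [0.208, -0.3, 0, 0, 0, -45, 1],
  [0.217, -0.34, 0, 0, 0, -50, 1],
])

```text
t: 3.17
eef_pos: [0.5934, 0.1895, 0.4499]
tool_rot: [0.0, 0.712, 0.703, -0.0]
contact_force: [-0.3, 0.6, -0.2]
gripper_width: 0.002
```

>>> step_arm([
  [0.002, -0.04, 0, 0, 0, -4, 1],
  [0.003, -0.08, 0, 0, 0, -8, 1],
  [0.003, -0.12, 0, 0, 0, -12, 1],
  [0.003, -0.16, 0, 0, 0, -16, 1],
  [0.003, -0.2, 0, 0, 0, -20, 1],
  [0, -0.24, 0, 0, 0, -24, 1],
  [-0.005, -0.28, 0, 0, 0, -26.5, 1],
  [-0.01, -0.32, 0, 0, 0, -26.5, 1],
  [-0.015, -0.36, 0, 0, 0, -26.5, 1],
  [-0.02, -0.4, 0, 0, 0, -26.5, 1],
])

```text
t: 4.0
eef_pos: [0.5721, -0.2103, 0.4504]
tool_rot: [0.0, 0.852, 0.523, 0.0]
contact_force: [-0.2, -0.2, -1.0]
gripper_width: 0.002
```

```bash
python3 -c "
from h import *
st()"
```

```text
t 4.0 p [ 0.5721 -0.2103  0.4504] box [0.0671 0.0433 0.4504] yaw_y -26.96 zax [ 0.001  0.    -1.   ] F [-0.21 -0.15 -1.02] T [-0.07 -0.02  0.04] g 0.002 q [-0.3   0.29  0.74  1.39 -0.19  1.54 -0.04]
```

>>> step_arm([
  [0, -0.04, 0, 0, 0, 0, 1],
  [-0.003, -0.08, 0, 0, 0, 0, 1],
  [-0.006, -0.113, -0.015, 0, 0, 0, 1],
  [-0.006, -0.113, -0.05, 0, 0, 0, 1],
  [-0.006, -0.113, -0.09, 0, 0, 0, 1],
  [-0.006, -0.113, -0.13, 0, 0, 0, 1],
  [-0.006, -0.113, -0.165, 0, 0, 0, 1],
  [-0.006, -0.113, -0.19, 0, 0, 0, 1],
  [-0.006, -0.113, -0.21, 0, 0, 0, 1],
  [-0.006, -0.113, -0.215, 0, 0, 0, 1],
])

```text
t: 4.83
eef_pos: [0.5651, -0.32, 0.2312]
tool_rot: [-0.003, 0.852, 0.523, -0.002]
contact_force: [-0.1, 0.4, -0.4]
gripper_width: -0.001
```

```bash
python3 -c "
from h import *
st()
t=snap('top','top2'); snap('scene','scene2')"
```

```text
t 4.83 p [ 0.5651 -0.32    0.2312] box [ 0.1106 -0.0576  0.2312] yaw_y -26.97 zax [-0.005  0.003 -1.   ] F [-0.08  0.37 -0.41] T [ 0.03  0.03 -0.01] g -0.001 q [-0.07  0.49  0.7   1.63 -0.34  1.15  0.24]
```

View pics/scene2.png

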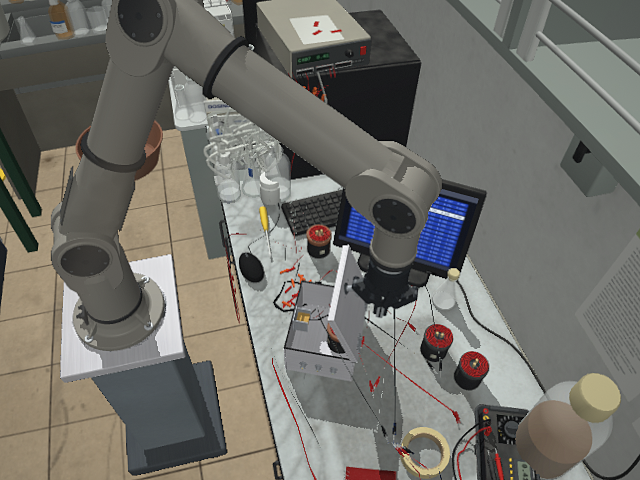

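>>> step_arm([
  [-0.018, 0.009, 0.002, 0, 0, 0, 1],
  [-0.036, 0.018, 0.004, 0, 0, 0, 1],
  [-0.05, 0.025, 0.004, 0, 0, 0, 1],
  [-0.057, 0.029, 0.004, 0, 0, 0, 1],
  [-0.065, 0.033, 0.004, 0, 0, 0, 1],
  [-0.073, 0.037, 0.004, 0, 0, 0, 1],
  [-0.082, 0.042, 0.003, 0, 0, 0, 1],
  [-0.09, 0.046, -0.001, 0, 0, 0, 1],
  [-0.097, 0.049, -0.006, 0, 0, 0, 1],
  [-0.104, 0.053, -0.012, 0, 0, 0, 1],
])

```text
t: 5.77
eef_pos: [0.4611, -0.268, 0.2252]
tool_rot: [-0.002, 0.853, 0.522, 0.0]
contact_force: [-17.4, 9.0, 35.7]
gripper_width: 0.003
```

```bash
python3 -c "
from h import *
st()
snap('scene','scene3')"
```

```text
t 5.77 p [ 0.4611 -0.268   0.2252] box [-0.0056 -0.0585  0.2252] yaw_y -27.01 zax [-0.001  0.003 -1.   ] F [-17.37   8.96  35.72] T [2.14 3.9  0.05] g 0.003 q [-0.21  0.28  0.75  1.91 -0.22  1.04  0.17]
```

View pics/scene3.png

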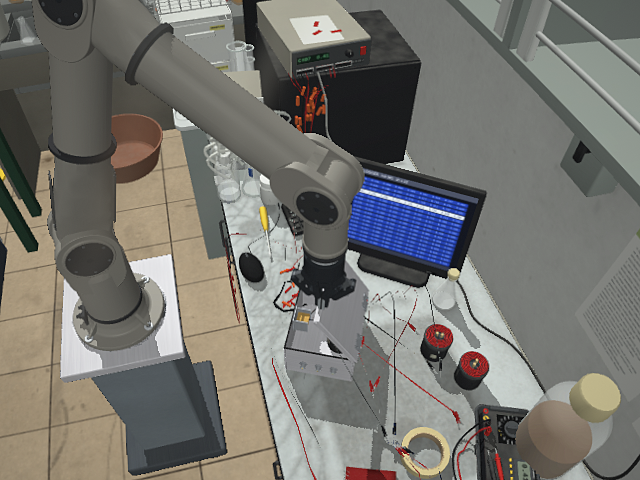

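```bash
python3 -c "
from h import *
st()
r=bot.read_camera('scene'); t=bot.read_camera('top')
im=cv2.cvtColor(r['color'],cv2.COLOR_RGB2BGR)[250:370,260:400]; cv2.imwrite('pics/c4.png',cv2.resize(im,None,fx=5,fy=5,interpolation=cv2.INTER_CUBIC))
snap('wrist','w4')
for th in (.8,.6,.4): wire(r,X0,Y0,A0,th,'x%d'%(th*10),(260,240,130,130),5)
"
```

```text
t 5.82 p [ 0.4585 -0.2667  0.2237] box [-0.0085 -0.0586  0.2237] yaw_y -27.05 zax [-0.005  0.006 -1.   ] F [-15.41   8.04  24.75] T [ 1.91  3.08 -0.01] g -0.003 q [-0.21  0.28  0.75  1.92 -0.22  1.04  0.17]
```

View pics/x8.png

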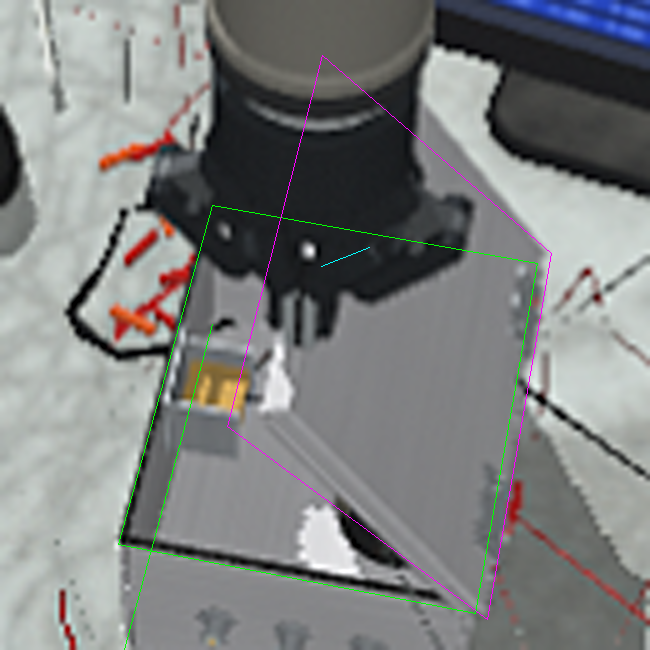

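View pics/w4.png

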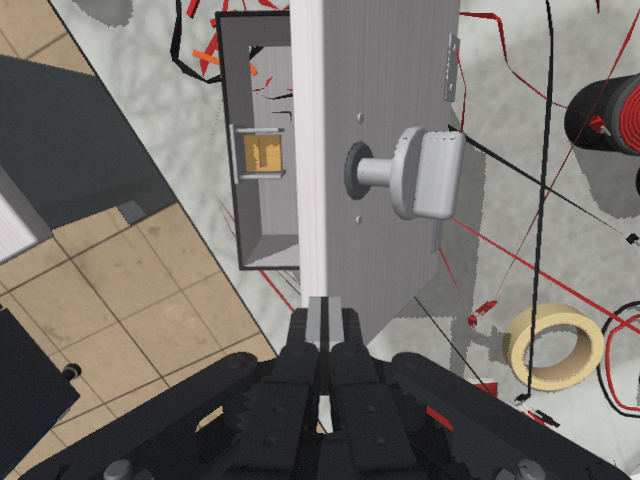

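>>> step_arm([
  [0, 0, 0.03, 0, 0, 0, 1],
  [0, 0, 0.06, 0, 0, 0, 1],
  [0.027, -0.014, 0.07, 0, 0, 0, 1],
  [0.06, -0.03, 0.07, 0, 0, 0, 1],
  [0.085, -0.043, 0.06, 0, 0, 0, 1],
  [0.09, -0.046, 0.03, 0, 0, 0, 1],
  [0.09, -0.046, 0, 0, 0, 0, 1],
  [0.09, -0.046, -0.01, 0, 0, 0, 1],
  [0.09, -0.046, -0.01, 0, 0, 0, 1],
])

```text
t: 6.72
eef_pos: [0.5507, -0.3132, 0.21]
tool_rot: [-0.003, 0.853, 0.523, -0.002]
contact_force: [-0.4, 0.7, -0.6]
gripper_width: 0.003
```

```bash
python3 -c "
from h import *
st()
r=bot.read_camera('scene')
for th in (1.05,.95): wire(r,X0,Y0,A0,th,'y%d'%(th*100),(260,240,130,130),5)
"
```

```text
t 6.72 p [ 0.5507 -0.3132  0.21  ] box [ 0.0947 -0.0581  0.21  ] yaw_y -27.0 zax [-0.006  0.002 -1.   ] F [-0.41  0.71 -0.62] T [ 0.01  0.02 -0.01] g 0.003 q [-0.09  0.49  0.71  1.69 -0.35  1.1   0.26]
```

View pics/y95.png

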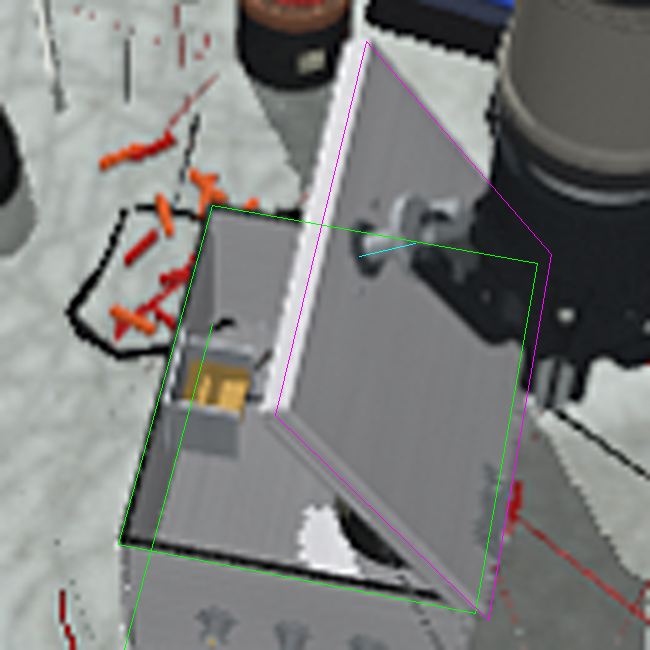

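>>> step_arm([
  [-0.025, 0.013, 0, 0, 0, 0, 1],
  [-0.045, 0.023, 0, 0, 0, 0, 1],
  [-0.058, 0.03, 0, 0, 0, 0, 1],
  [-0.066, 0.034, -0.002, 0, 0, 0, 1],
  [-0.074, 0.038, -0.006, 0, 0, 0, 1],
  [-0.081, 0.041, -0.01, 0, 0, 0, 1],
  [-0.085, 0.043, -0.014, 0, 0, 0, 1],
  [-0.089, 0.045, -0.019, 0, 0, 0, 1],
  [-0.092, 0.047, -0.024, 0, 0, 0, 1],
  [-0.096, 0.049, -0.029, 0, 0, 0, 1],
])

```text
t: 7.6
eef_pos: [0.4568, -0.2656, 0.1835]
tool_rot: [0.0, 0.853, 0.523, -0.0]
contact_force: [0.4, -0.0, 0.0]
gripper_width: -0.004
```

```bash
python3 -c "
from h import *
st()
r=bot.read_camera('scene')
wire(r,X0,Y0,A0,.6,'z1',(260,240,130,130),5)
"
```

```text
t 7.6 p [ 0.4568 -0.2656  0.1835] box [-0.0106 -0.0583  0.1835] yaw_y -26.98 zax [-0. -0. -1.] F [ 0.42 -0.05  0.  ] T [-0.05 -0.02 -0.01] g -0.004 q [-0.2   0.32  0.75  1.97 -0.27  0.95  0.21]
```

View pics/z1.png

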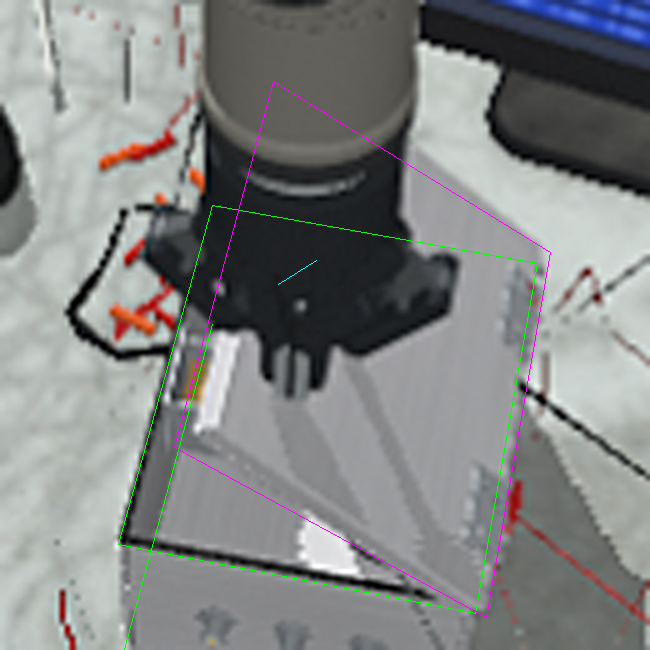

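>>> step_arm([
  [-0.003, 0.002, -0.005, 0, 0, 0, 1],
  [-0.006, 0.003, -0.01, 0, 0, 0, 1],
  [-0.009, 0.005, -0.015, 0, 0, 0, 1],
  [-0.011, 0.006, -0.02, 0, 0, 0, 1],
  [-0.013, 0.007, -0.024, 0, 0, 0, 1],
  [-0.015, 0.008, -0.028, 0, 0, 0, 1],
  [-0.018, 0.009, -0.035, 0, 0, 0, 1],
  [-0.018, 0.009, -0.035, 0, 0, 0, 1],
])

```text
t: 8.32
eef_pos: [0.4375, -0.2559, 0.1478]
tool_rot: [-0.001, 0.853, 0.523, -0.001]
contact_force: [-0.8, -0.2, -0.2]
gripper_width: -0.0
```

```bash
python3 -c "
from h import *
st()
r=bot.read_camera('scene')
wire(r,X0,Y0,A0,0,'z2',(260,240,130,130),5)
"
```

```text
t 8.32 p [ 0.4375 -0.2559  0.1478] box [-0.0322 -0.0585  0.1478] yaw_y -27.0 zax [-0.002  0.001 -1.   ] F [-0.82 -0.18 -0.16] T [0.   0.05 0.04] g -0.0 q [-0.19  0.34  0.73  2.05 -0.3   0.86  0.24]
```

View pics/z2.png

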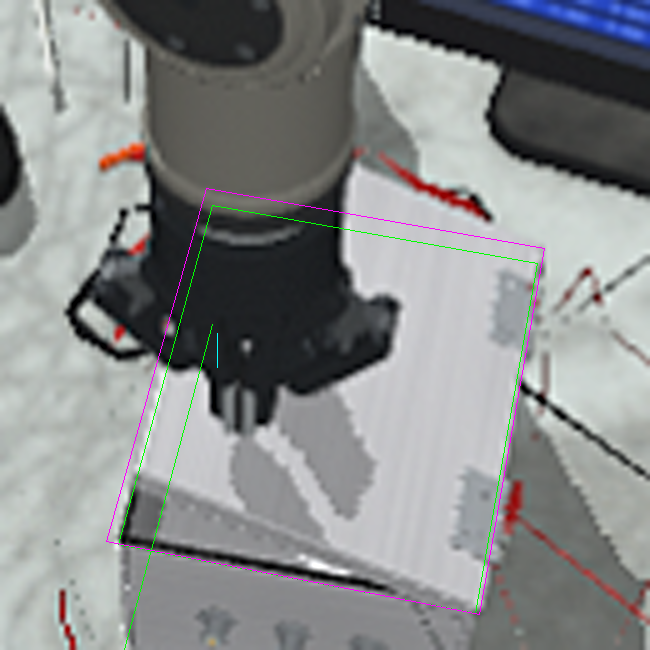

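>>> step_arm([
  [0, 0, 0.04, 0, 0, 0, 1],
  [0, 0, 0.08, 0, 0, 0, 1],
  [0, 0, 0.12, 0, 0, 0, 1],
  [0, 0, 0.15, 0, 0, 0, -1],
  [0.005, 0.02, 0.16, 0, 0, 0, -1],
  [0.005, 0.02, 0.16, 0, 0, 0, -1],
  [0.005, 0.02, 0.16, 0, 0, 0, -1],
  [0.005, 0.02, 0.16, 0, 0, 0, -1],
])

```text
t: 9.03
eef_pos: [0.4433, -0.2367, 0.3084]
tool_rot: [-0.0, 0.853, 0.523, -0.0]
contact_force: [-0.1, -0.3, -0.7]
gripper_width: 0.707
```

```bash
python3 -c "
from h import *
st()
r=bot.read_camera('scene')
wire(r,X0,Y0,A0,0,'z3',(260,240,130,130),5)
w_=snap('wrist','w5'); t=bot.read_camera('top'); wire(t,X0,Y0,A0,0,'t5',(350,190,160,140),4)
for c in ['scene','top','wrist']:
  for n in ['fastener','lid_edge']:
    print(c,n,[(np.round(np.array(x['location'])*[640,480],1).tolist(),round(x['conf'],2)) for x in bot.place_of(n,c)[:2]])
print('pred',[proj(q,w(-.056,0,.1405)) for q in (r,t,w_)],[proj(q,w(-.084,0,.112)) for q in (r,t,w_)])
"
```

```text
t 9.03 p [ 0.4433 -0.2367  0.3084] box [-0.0358 -0.0387  0.3084] yaw_y -26.97 zax [-0.001  0.    -1.   ] F [-0.1  -0.27 -0.7 ] T [ 0.01  0.01 -0.01] g 0.707 q [-0.36  0.11  0.8   1.87 -0.08  1.2   0.  ]
scene fastener [([302.5, 304.4], 0.62)]
scene lid_edge [([290.1, 309.5], 0.78)]
top fastener [([410.1, 283.3], 0.52)]
top lid_edge [([406.0, 300.9], 0.94)]
wrist fastener [([301.6, 169.0], 0.56)]
wrist lid_edge [([273.8, 170.5], 0.64)]
pred [array([302.98076224, 306.02589166]), array([412.02785234, 284.00426588]), array([302.75660342, 173.37666752])] [array([291.16123739, 310.63156863]), array([403.4097904 , 297.08433292]), array([275.92144822, 169.74070246])]
```

View pics/z3.png

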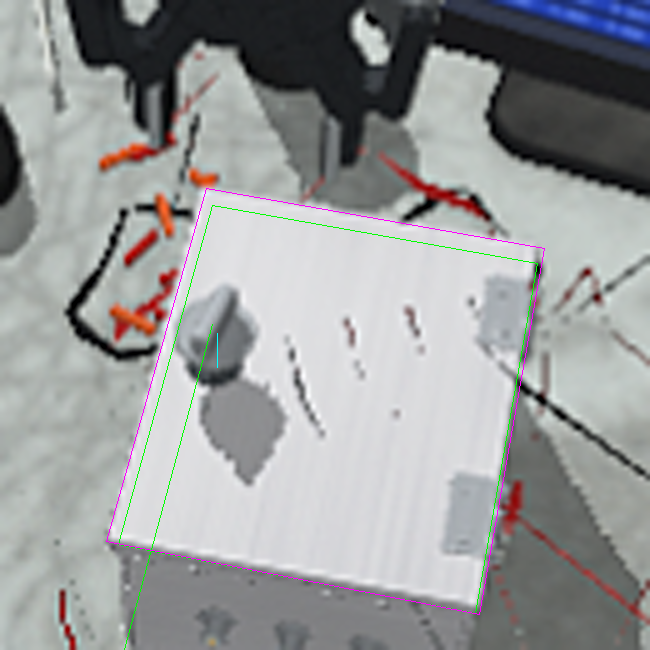

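View pics/w5.png

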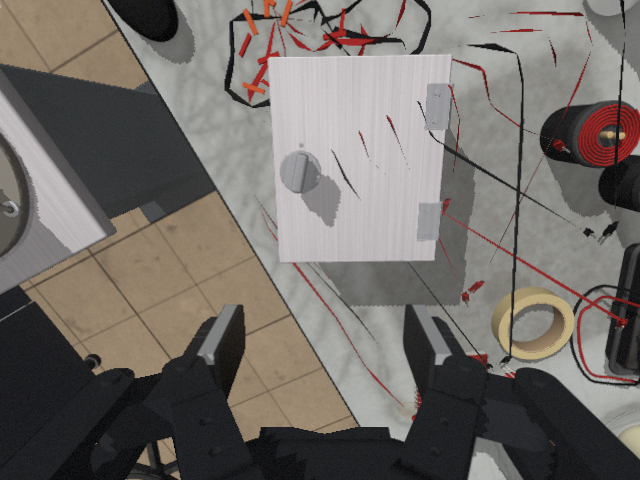

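```bash
python3 -c "
from h import *
r=bot.read_camera('wrist'); im=cv2.cvtColor(r['color'],cv2.COLOR_RGB2BGR)
x0,y0,s=255,125,7
c=cv2.resize(im[y0:y0+85,x0:x0+95],None,fx=s,fy=s,interpolation=cv2.INTER_CUBIC)
for (xx,yy),col in [((-.056,0),(0,255,0))]:
  for a in (0,):
    pts=[w(-.056+dx,dy,.156) for dx,dy in [(-.005,-.017),(.005,-.017),(.005,.017),(-.005,.017),(-.005,-.017)]]
    q=np.array([(proj(r,p)-[x0,y0]+.5)*s for p in pts]); cv2.polylines(c,[np.int32(q)],False,col,1)
    q=np.array([(proj(r,w(-.056+.019*np.cos(k),.019*np.sin(k),.1405))-[x0,y0]+.5)*s for k in np.linspace(0,6.28,40)]); cv2.polylines(c,[np.int32(q)],False,(255,0,255),1)
cv2.imwrite('pics/w6.png',c)
"
```

```text
(no output)
```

View pics/w6.png

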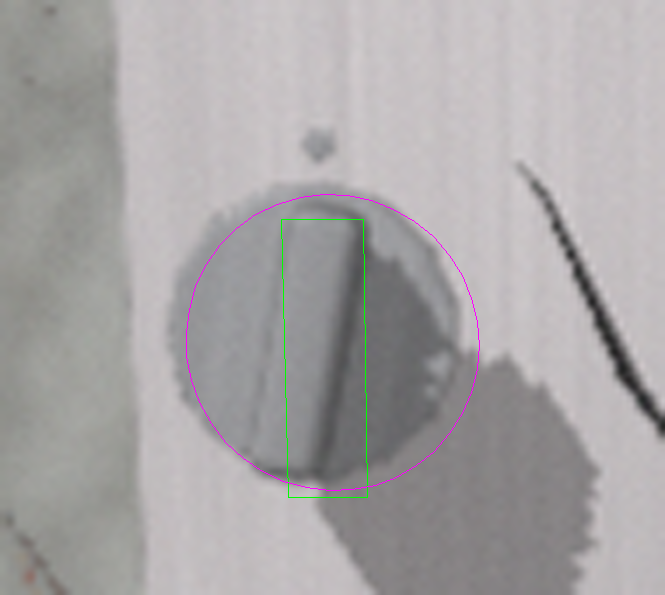

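>>> step_arm([
  [0, 0.022, 0, 0, 0, -5, 0],
  [-0.001, 0.045, 0, 0, 0, -10, 0],
  [-0.001, 0.045, -0.03, 0, 0, -10, 0],
  [-0.001, 0.045, -0.06, 0, 0, -10, 0],
  [-0.001, 0.045, -0.09, 0, 0, -10, 0],
  [-0.001, 0.045, -0.11, 0, 0, -10, 0],
  [-0.001, 0.045, -0.12, 0, 0, -10, 0],
  [-0.001, 0.045, -0.12, 0, 0, -10, 0],
  [-0.001, 0.045, -0.12, 0, 0, -10, 0],
])

```text
t: 10.28
eef_pos: [0.443, -0.1919, 0.1896]
tool_rot: [0.0, 0.895, 0.446, -0.0]
contact_force: [0.2, 0.4, 0.3]
gripper_width: 0.499
```

```bash
python3 -c "
from h import *
st(); snap('wrist','w7')
r=bot.read_camera('scene'); wire(r,X0,Y0,A0,0,'s7',(260,240,130,130),5)
"
```

```text
t 10.28 p [ 0.443  -0.1919  0.1896] box [-0.0563  0.001   0.1896] yaw_y -37.02 zax [-0. -0. -1.] F [0.25 0.39 0.33] T [ 0.01  0.02 -0.01] g 0.499 q [-0.38  0.22  0.76  2.06 -0.19  0.93 -0.16]
```

View pics/w7.png

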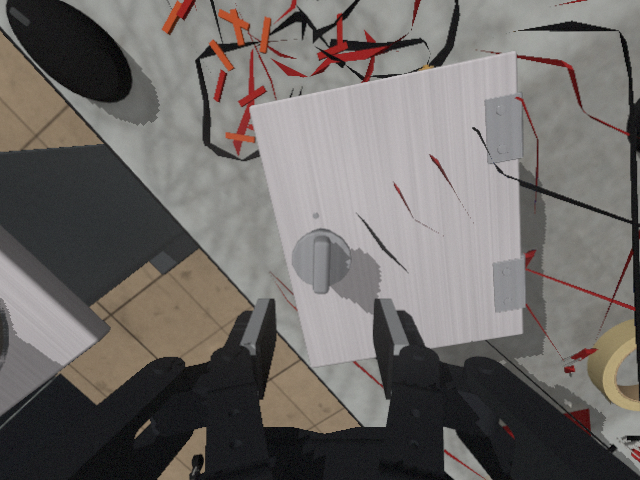

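View pics/s7.png

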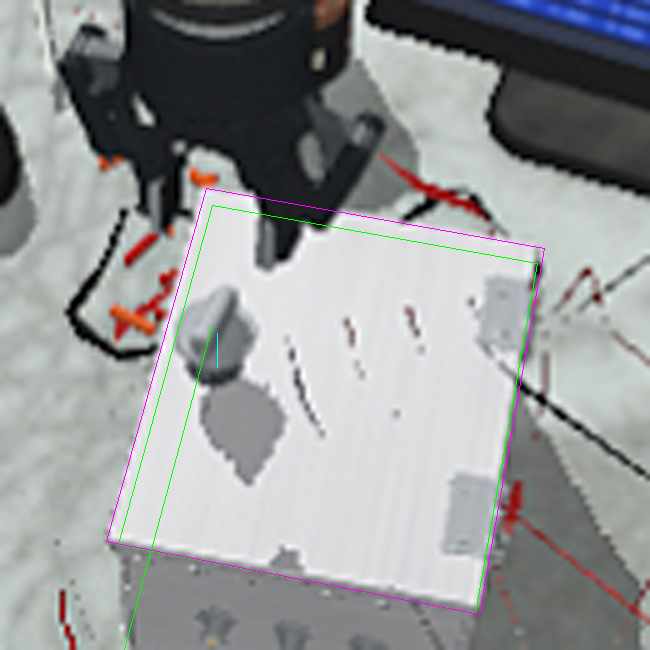

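>>> step_arm([
  [0, 0, -0.015, 0, 0, 0, 0],
  [0, 0, -0.03, 0, 0, 0, 0],
  [0, 0, -0.038, 0, 0, 0, 0],
  [0, 0, -0.043, 0, 0, 0, 0],
  [0, 0, -0.045, 0, 0, 0, 0],
  [0, 0, -0.045, 0, 0, 0, 0],
  [0, 0, -0.045, 0, 0, 0, 0],
])

```text
t: 10.97
eef_pos: [0.4432, -0.1918, 0.1447]
tool_rot: [0.0, 0.895, 0.446, 0.0]
contact_force: [-0.0, -0.1, -0.3]
gripper_width: 0.501
```

```bash
python3 -c "
from h import *
st(); snap('wrist','w8')
r=bot.read_camera('scene'); wire(r,X0,Y0,A0,0,'s8',(260,240,130,130),5)
"
```

```text
t 10.97 p [ 0.4432 -0.1918  0.1447] box [-0.0562  0.0012  0.1447] yaw_y -37.0 zax [ 0.001 -0.    -1.   ] F [-0.02 -0.09 -0.28] T [-0.02  0.02 -0.02] g 0.501 q [-0.33  0.29  0.73  2.11 -0.27  0.83 -0.09]
```

View pics/w8.png

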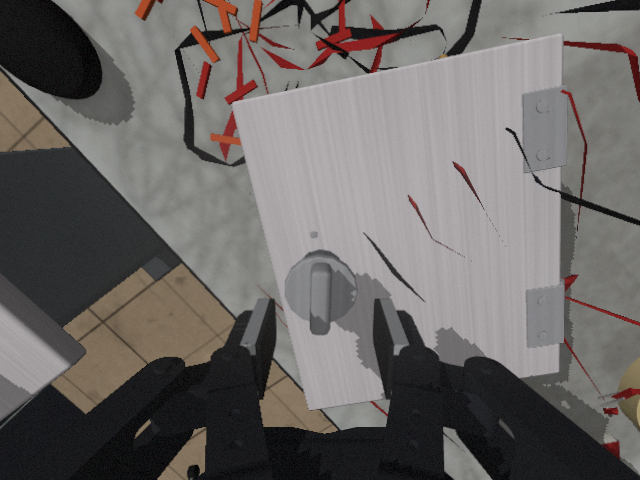

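View pics/s8.png

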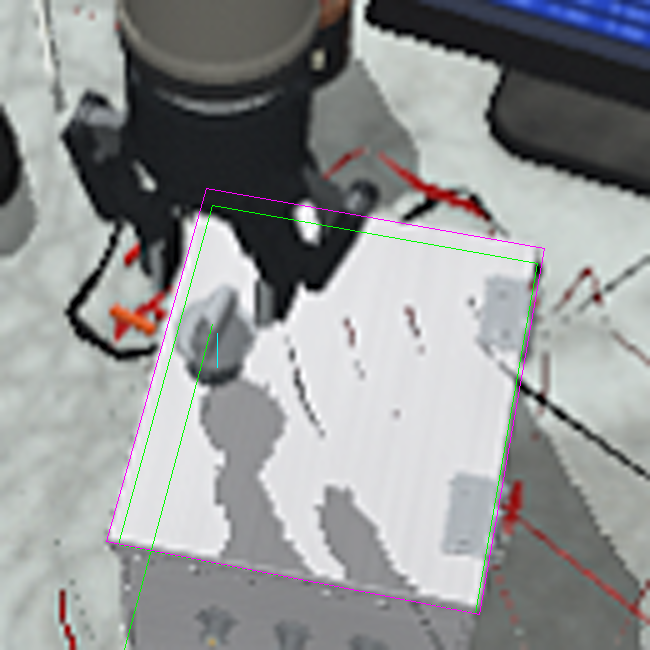

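```bash
python3 -c "
from h import *
r=bot.read_camera('wrist');s=bot.read_camera('scene');t=bot.read_camera('top')
p=np.array(bot.get_obs()['eef_pos'])
print('tcp',proj(r,p),proj(s,p),'grasp',proj(r,p+[0,0,.019]))
print('wing mid top',proj(r,w(-.056,0,.156)),proj(s,w(-.056,0,.156)),'flange',proj(r,w(-.056,0,.1405)))
c=cv2.cvtColor(r['color'],cv2.COLOR_RGB2BGR)[220:360,240:410]
cv2.imwrite('pics/w9.png',cv2.resize(c,None,fx=4.5,fy=4.5,interpolation=cv2.INTER_CUBIC))
for c_,n in (('wrist',r),('scene',s),('top',t)):
  o=bot.place_of('fastener',c_); print(c_,[(np.round(np.array(x['location'])*[640,480],1).tolist(),round(x['conf'],2)) for x in o[:2]])
  if o: 
    P=atz(n,np.array(o[0]['location'])*[640,480],.1405); c,sn=np.cos(A0),np.sin(A0);d=P[:2]-[X0,Y0]; print(c*d[0]+sn*d[1],-sn*d[0]+c*d[1])
"
```

```text
tcp [324.09215266 294.32696967] [302.92071948 304.558634  ] grasp [324.06295777 313.03326203]
wing mid top [325.45431621 307.54180531] [302.98058946 302.2050346 ] flange [325.36617853 293.06250335]
wrist [([322.7, 287.5], 0.57)]
-0.056805801751123486 0.0032815868556907053
scene [([304.1, 303.8], 0.44)]
-0.0547752957888192 0.006462091999913714
top []
```

View pics/w9.png

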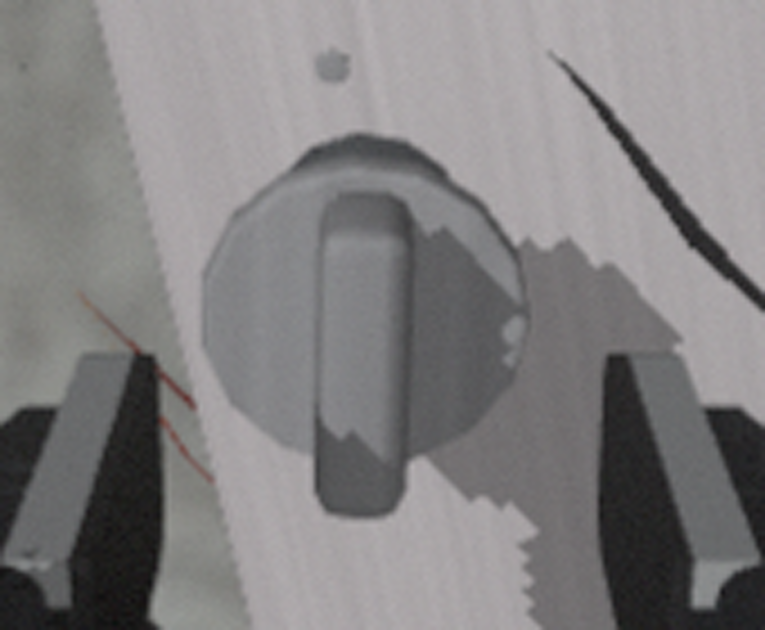

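>>> step_arm([
  [-0.0016, 0.0012, 0, 0, 0, 0, 0],
  [-0.0016, 0.0012, 0, 0, 0, 0, 0.4],
  [-0.0016, 0.0012, 0, 0, 0, 0, 0.6],
  [-0.0016, 0.0012, 0, 0, 0, 0, 1],
  [-0.0016, 0.0012, 0, 0, 0, 0, 1],
  [-0.0016, 0.0012, 0, 0, 0, 0, 1],
  [-0.0016, 0.0012, 0, 0, 0, 0, 1],
], force=20)

```text
t: 11.95
eef_pos: [0.4412, -0.1904, 0.1441]
tool_rot: [0.0, 0.895, 0.446, 0.0]
contact_force: [-0.3, 0.3, 0.0]
gripper_width: -0.001
```

```bash
python3 -c "
from h import *
st(); r=snap('wrist','w10'); st()
"
```

```text
t 11.95 p [ 0.4412 -0.1904  0.1441] box [-0.0586  0.0016  0.1441] yaw_y -36.99 zax [ 0. -0. -1.] F [-0.31  0.31  0.01] T [0.01 0.02 0.01] g -0.001 q [-0.33  0.29  0.73  2.11 -0.26  0.83 -0.09]
t 12.0 p [ 0.4412 -0.1904  0.1441] box [-0.0586  0.0016  0.1441] yaw_y -36.99 zax [ 0. -0. -1.] F [ 1.06 -0.93 -0.21] T [ 0.02 -0.01 -0.02] g 0.0 q [-0.33  0.29  0.73  2.11 -0.26  0.83 -0.09]
```

View pics/w10.png

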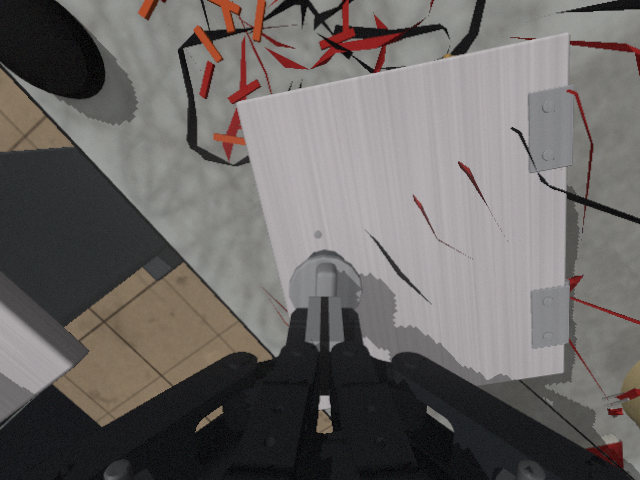

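```bash
python3 -c "
from h import *
r=bot.read_camera('scene'); p=np.array(bot.get_obs()['eef_pos'])
im=cv2.cvtColor(r['color'],cv2.COLOR_RGB2BGR)
x0,y0,s=275,260,12
c=cv2.resize(im[y0:y0+45,x0:x0+55],None,fx=s,fy=s,interpolation=cv2.INTER_CUBIC)
for P,col in [(p,(0,0,255)),(p+[0,0,.019],(0,255,255)),(w(-.058,.001,.1405),(0,255,0)),(w(-.058,.001,.156),(255,0,0)),(w(-.058,.001,.112),(255,0,255))]:
  q=(proj(r,P)-[x0,y0]+.5)*s; cv2.circle(c,tuple(np.int32(q).tolist()),5,col,-1)
cv2.imwrite('pics/s10.png',c)
"
```

```text
(no output)
```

View pics/s10.png

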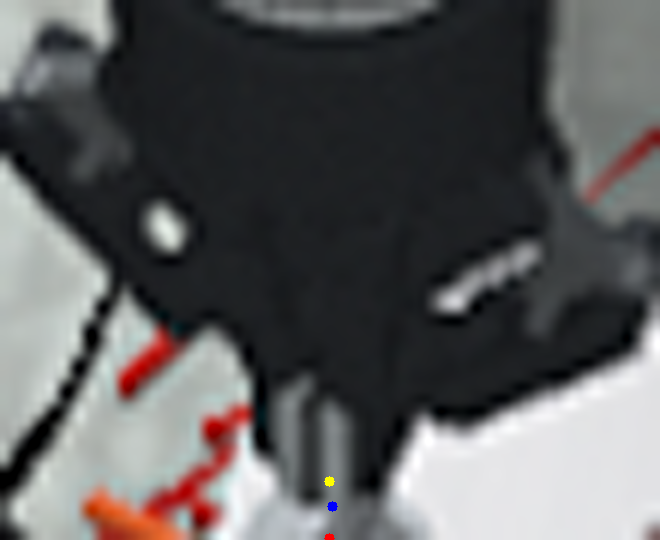

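>>> step_arm([
  [0, 0, 0.004, 0, 0, 0, 0],
  [0, 0, 0.004, 0, 0, 0, 0],
  [0, 0, 0.004, 0, 0, 0, 0],
  [0, 0, 0.004, 0, 0, 0, 0],
  [0, 0, 0, 0, 0, 0, 0],
  [0, 0, -0.004, 0, 0, 0, 0],
  [0, 0, -0.008, 0, 0, 0, 0],
  [0, 0, -0.008, 0, 0, 0, 0],
  [0, 0, -0.008, 0, 0, 0, 0],
], force=20)

```text
t: 12.8
eef_pos: [0.4408, -0.1904, 0.1356]
tool_rot: [-0.0, 0.895, 0.446, -0.0]
contact_force: [0.2, 0.7, -0.4]
gripper_width: 0.501
```

>>> step_arm([
  [0, 0, 0, 0, 0, 0, 0.4],
  [0, 0, 0, 0, 0, 0, 0.6],
  [0, 0, 0, 0, 0, 0, 1],
  [0, 0, 0, 0, 0, 0, 1],
  [0, 0, 0, 0, 0, 0, 1],
  [0, 0, 0, 0, 0, 0, 1],
])

```text
t: 13.3
eef_pos: [0.4412, -0.1904, 0.1362]
tool_rot: [0.0, 0.895, 0.446, 0.0]
contact_force: [0.1, -0.7, 0.1]
gripper_width: -0.002
```

```bash
python3 -c "
from h import *
st(); r=snap('wrist','w11'); st()
"
```

```text
t 13.3 p [ 0.4412 -0.1904  0.1362] box [-0.0586  0.0016  0.1362] yaw_y -36.99 zax [ 0.  0. -1.] F [ 0.09 -0.68  0.15] T [ 0.   -0.05  0.  ] g -0.002 q [-0.32  0.31  0.72  2.12 -0.28  0.81 -0.08]
t 13.35 p [ 0.4412 -0.1904  0.1361] box [-0.0586  0.0016  0.1361] yaw_y -36.99 zax [ 0.  0. -1.] F [-0.24  0.08 -0.04] T [-0.04 -0.01 -0.05] g 0.0 q [-0.32  0.31  0.72  2.12 -0.28  0.81 -0.08]
```

View pics/w11.png

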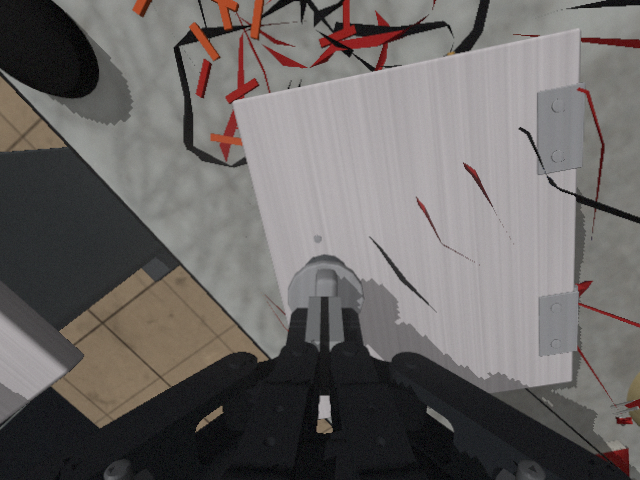

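```bash
python3 -c "
from h import *
r=bot.read_camera('wrist'); s=bot.read_camera('scene'); p=np.array(bot.get_obs()['eef_pos'])
tx=np.array([.6,.8,0])
for h in (0,.01,.015,.02): print(h,[proj(r,p+tx*k+[0,0,h]).round(1) for k in (-.011,0,.011)],[proj(s,p+tx*k+[0,0,h]).round(1) for k in (-.011,0,.011)])
im=cv2.cvtColor(r['color'],cv2.COLOR_RGB2BGR)[230:380,260:390]
cv2.imwrite('pics/w12.png',cv2.resize(im,None,fx=4,fy=4,interpolation=cv2.INTER_CUBIC))
im=cv2.cvtColor(s['color'],cv2.COLOR_RGB2BGR)[265:325,270:345]
cv2.imwrite('pics/s12.png',cv2.resize(im,None,fx=10,fy=10,interpolation=cv2.INTER_CUBIC))
"
```

```text
0 [array([324.6, 314.2]), array([324.6, 294.5]), array([324.5, 274.1])] [array([300.1, 310.1]), array([302. , 306.3]), array([303.9, 302.6])]
0.01 [array([324.6, 324.5]), array([324.6, 303.9]), array([324.5, 282.5])] [array([300.1, 307.6]), array([302. , 303.9]), array([303.9, 300.1])]
0.015 [array([324.6, 330. ]), array([324.6, 309. ]), array([324.5, 287. ])] [array([300.1, 306.4]), array([302. , 302.6]), array([303.9, 298.9])]
0.02 [array([324.6, 335.9]), array([324.6, 314.4]), array([324.5, 291.9])] [array([300.1, 305.2]), array([302. , 301.4]), array([303.9, 297.6])]
```

View pics/w12.png

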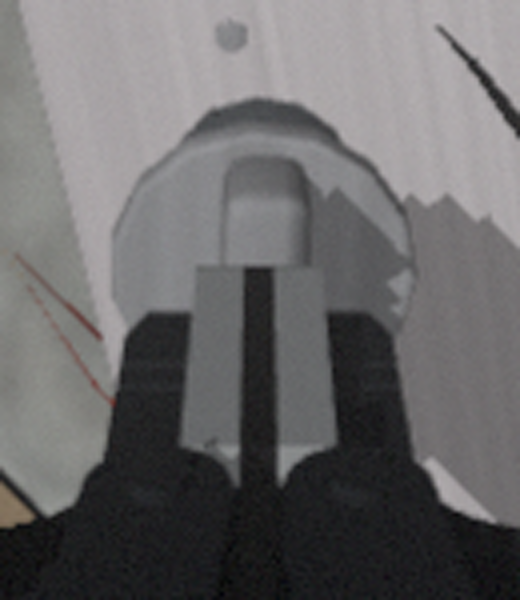

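View pics/s12.png

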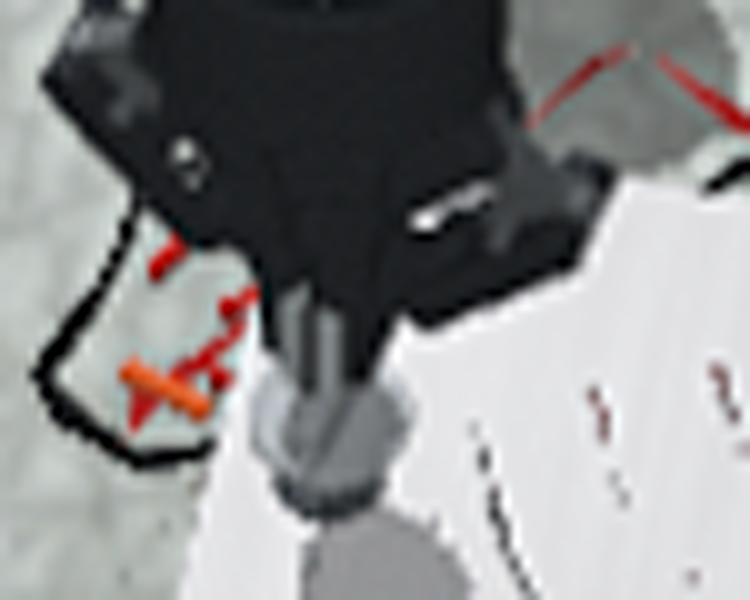

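>>> step_arm([
  [0, 0, 0.003, 0, 0, 0, 0],
  [0, 0, 0.003, 0, 0, 0, 0],
  [0, 0, 0.003, 0, 0, 0, 0],
  [0, 0, 0, 0, 0, 0, 0],
  [0, 0, -0.004, 0, 0, 0, 0],
  [0, 0, -0.008, 0, 0, 0, 0],
  [0, 0, -0.011, 0, 0, 0, 0],
  [0, 0, -0.014, 0, 0, 0, 0],
  [0, 0, -0.014, 0, 0, 0, 0],
  [0, 0, -0.014, 0, 0, 0, 0],
], force=20)

```text
t: 14.28
eef_pos: [0.441, -0.1904, 0.1219]
tool_rot: [-0.0, 0.895, 0.446, -0.0]
contact_force: [-0.2, -0.2, -0.6]
gripper_width: 0.503
```

>>> step_arm([
  [0, 0, 0, 0, 0, 0, 0.4],
  [0, 0, 0, 0, 0, 0, 0.6],
  [0, 0, 0, 0, 0, 0, 1],
  [0, 0, 0, 0, 0, 0, 1],
  [0, 0, 0, 0, 0, 0, 1],
  [0, 0, 0, 0, 0, 0, 1],
])

```text
t: 14.78
eef_pos: [0.4417, -0.1906, 0.1224]
tool_rot: [0.0, 0.895, 0.446, 0.0]
contact_force: [1.6, -0.9, 0.2]
gripper_width: 0.114
```

```bash
python3 -c "
from h import *
st(); r=snap('wrist','w13'); st()
"
```

```text
t 14.78 p [ 0.4417 -0.1906  0.1224] box [-0.0581  0.0016  0.1224] yaw_y -36.99 zax [ 0.001 -0.    -1.   ] F [ 1.62 -0.92  0.18] T [-0.21 -0.32 -0.01] g 0.114 q [-0.31  0.33  0.71  2.13 -0.3   0.78 -0.05]
t 14.83 p [ 0.4417 -0.1906  0.1224] box [-0.0581  0.0016  0.1224] yaw_y -36.99 zax [ 0.001 -0.    -1.   ] F [ 2.28 -1.44  0.87] T [-0.17 -0.34 -0.02] g 0.108 q [-0.31  0.33  0.71  2.13 -0.3   0.78 -0.05]
```

View pics/w13.png

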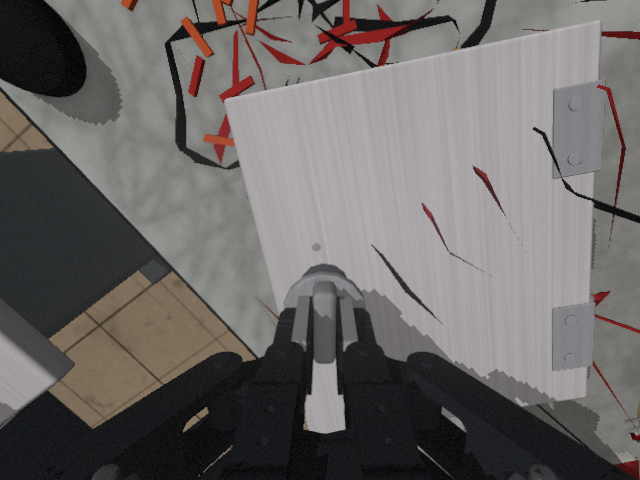

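>>> step_arm([
  [0.0004, -0.0002, 0, 0, 0, 0, 1],
  [0.0004, -0.0002, 0, 0, 0, 3, 1],
  [0.0004, -0.0002, 0, 0, 0, 6, 1],
  [0.0004, -0.0002, 0, 0, 0, 9, 1],
  [0.0004, -0.0002, 0, 0, 0, 10, 1],
  [0.0004, -0.0002, 0, 0, 0, 10, 1],
  [0.0004, -0.0002, 0, 0, 0, 10, 1],
], force=50)

```text
t: 15.42
eef_pos: [0.4415, -0.1906, 0.1221]
tool_rot: [-0.0, 0.853, 0.522, 0.0]
contact_force: [0.6, -0.0, 0.7]
gripper_width: 0.102
```

```bash
python3 -c "
from h import *
st(); r=snap('wrist','w14'); st()
"
```

```text
t 15.42 p [ 0.4415 -0.1906  0.1221] box [-0.0582  0.0016  0.1221] yaw_y -27.06 zax [ 0.  0. -1.] F [ 0.6  -0.02  0.73] T [-0.02 -0.15  0.01] g 0.102 q [-0.27  0.32  0.66  2.13 -0.28  0.78  0.1 ]
t 15.47 p [ 0.4416 -0.1905  0.1221] box [-0.0582  0.0016  0.1221] yaw_y -27.05 zax [ 0.  0. -1.] F [ 0.77 -0.1   0.69] T [-0.06 -0.13 -0.02] g 0.098 q [-0.27  0.32  0.66  2.13 -0.28  0.78  0.1 ]
```

View pics/w14.png

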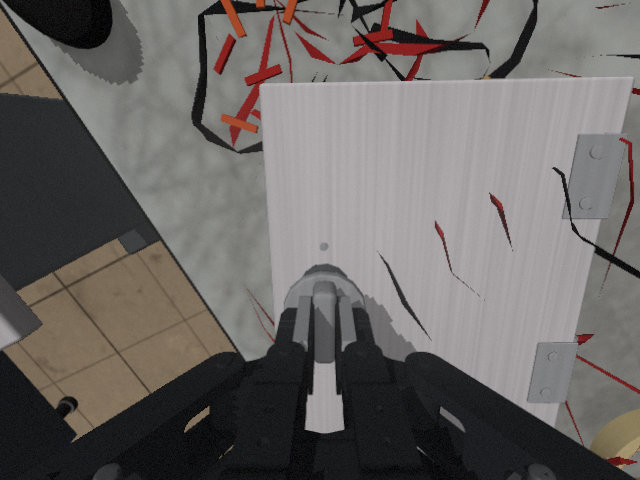

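>>> step_arm([
  [0, 0, -0.001, 0, 0, 0, 1],
  [0, 0, -0.002, 0, 0, 0, 1],
  [0, 0, -0.003, 0, 0, 0, 1],
  [0, 0, -0.004, 0, 0, 0, 1],
  [0, 0, -0.004, 0, 0, 0, 1],
])

```text
t: 15.88
eef_pos: [0.4415, -0.1905, 0.118]
tool_rot: [-0.0, 0.853, 0.522, -0.0]
contact_force: [0.1, 0.6, 3.2]
gripper_width: 0.099
```

```bash
python3 -c "
from h import *
st()
"
```

```text
t 15.88 p [ 0.4415 -0.1905  0.118 ] box [-0.0582  0.0016  0.118 ] yaw_y -27.0 zax [-0.  0. -1.] F [0.08 0.55 3.15] T [ 0.03 -0.13 -0.04] g 0.099 q [-0.27  0.33  0.66  2.13 -0.29  0.77  0.1 ]
```

>>> step_arm([
  [0, 0, -0.0005, 0, 0, 0, 1],
  [0, 0, -0.001, 0, 0, 0, 1],
  [0, 0, -0.001, 0, 0, 0, 1],
])

```text
t: 16.13
eef_pos: [0.4416, -0.1906, 0.1171]
tool_rot: [-0.0, 0.853, 0.523, 0.0]
contact_force: [0.3, 0.6, 3.2]
gripper_width: 0.094
```

>>> step_arm([
  [0, 0, -0.0005, 0, 0, 0, 1],
  [0, 0, -0.001, 0, 0, 0, 1],
  [0, 0, -0.001, 0, 0, 0, 1],
])

```text
t: 16.38
eef_pos: [0.4415, -0.1906, 0.1161]
tool_rot: [-0.0, 0.853, 0.523, 0.0]
contact_force: [0.3, 0.4, 3.9]
gripper_width: 0.099
```

>>> step_arm([
  [0, 0, -0.0005, 0, 0, 0, 1],
  [0, 0, -0.001, 0, 0, 0, 1],
  [0, 0, -0.001, 0, 0, 0, 1],
])

```text
t: 16.63
eef_pos: [0.4415, -0.1905, 0.115]
tool_rot: [-0.0, 0.853, 0.523, 0.0]
contact_force: [-0.6, 0.2, 4.2]
gripper_width: 0.096
```

>>> step_arm([
  [0, 0, -0.0005, 0, 0, 0, 1],
  [0, 0, -0.001, 0, 0, 0, 1],
  [0, 0, -0.001, 0, 0, 0, 1],
])

```text
t: 16.88
eef_pos: [0.4415, -0.1906, 0.114]
tool_rot: [-0.0, 0.853, 0.523, 0.0]
contact_force: [0.8, 1.5, 3.9]
gripper_width: 0.095
```

>>> step_arm([
  [0, 0, -0.0003, 0, 0, 0, 1],
  [0, 0, -0.0006, 0, 0, 0, 1],
  [0, 0, -0.0006, 0, 0, 0, 1],
])

```text
t: 17.13
eef_pos: [0.4415, -0.1906, 0.1135]
tool_rot: [-0.0, 0.853, 0.523, 0.0]
contact_force: [-0.0, 1.7, 5.4]
gripper_width: 0.099
```

>>> step_arm([
  [0, 0, -0.0003, 0, 0, 0, 1],
  [0, 0, -0.0006, 0, 0, 0, 1],
  [0, 0, -0.0006, 0, 0, 0, 1],
])

```text
t: 17.38
eef_pos: [0.4416, -0.1906, 0.1129]
tool_rot: [-0.0, 0.853, 0.523, 0.0]
contact_force: [0.5, 0.5, 5.3]
gripper_width: 0.101
```

```bash
python3 -c "
from h import *
st()"
```

```text
t 17.38 p [ 0.4416 -0.1906  0.1129] box [-0.0582  0.0016  0.1129] yaw_y -26.99 zax [ 0.  0. -1.] F [0.49 0.49 5.27] T [0.23 0.02 0.01] g 0.101 q [-0.26  0.34  0.65  2.13 -0.3   0.76  0.11]
```

>>> step_arm([
  [0, 0, -0.0003, 0, 0, 0, 1],
  [0, 0, -0.0006, 0, 0, 0, 1],
  [0, 0, -0.0006, 0, 0, 0, 1],
])

```text
t: 17.63
eef_pos: [0.4416, -0.1906, 0.1123]
tool_rot: [-0.0, 0.853, 0.523, 0.0]
contact_force: [0.0, 1.0, 6.3]
gripper_width: 0.098
```

>>> step_arm([
  [0, 0, -0.0003, 0, 0, 0, 1],
  [0, 0, -0.0005, 0, 0, 0, 1],
  [0, 0, -0.0005, 0, 0, 0, 1],
])

```text
t: 17.88
eef_pos: [0.4415, -0.1906, 0.1118]
tool_rot: [-0.0, 0.853, 0.523, 0.0]
contact_force: [-0.9, 0.5, 5.7]
gripper_width: 0.099
```

>>> step_arm([
  [0, 0, -0.0003, 0, 0, 0, 1],
  [0, 0, -0.0005, 0, 0, 0, 1],
  [0, 0, -0.0005, 0, 0, 0, 1],
])

```text
t: 18.13
eef_pos: [0.4416, -0.1906, 0.1113]
tool_rot: [-0.0, 0.853, 0.523, 0.0]
contact_force: [-0.3, 1.1, 5.5]
gripper_width: 0.099
```

>>> step_arm([
  [0, 0, -0.0003, 0, 0, 0, 1],
  [0, 0, -0.0005, 0, 0, 0, 1],
  [0, 0, -0.0005, 0, 0, 0, 1],
])

```text
t: 18.38
eef_pos: [0.4416, -0.1906, 0.1108]
tool_rot: [-0.0, 0.853, 0.523, 0.0]
contact_force: [0.2, 1.9, 5.3]
gripper_width: 0.098
```

>>> step_arm([
  [0, 0, -0.0003, 0, 0, 0, 1],
  [0, 0, -0.0005, 0, 0, 0, 1],
  [0, 0, -0.0005, 0, 0, 0, 1],
])

```text
t: 18.63
eef_pos: [0.4416, -0.1906, 0.1103]
tool_rot: [-0.0, 0.853, 0.523, 0.0]
contact_force: [-0.5, 0.9, 6.3]
gripper_width: 0.098
```

>>> step_arm([
  [0, 0, -0.0003, 0, 0, 0, 1],
  [0, 0, -0.0005, 0, 0, 0, 1],
  [0, 0, -0.0005, 0, 0, 0, 1],
])

```text
t: 18.88
eef_pos: [0.4416, -0.1906, 0.1099]
tool_rot: [-0.0, 0.853, 0.523, 0.0]
contact_force: [-1.6, 0.8, 6.4]
gripper_width: 0.098
```

>>> step_arm([
  [0, 0, -0.0003, 0, 0, 0, 1],
  [0, 0, -0.0005, 0, 0, 0, 1],
  [0, 0, -0.0005, 0, 0, 0, 1],
])

```text
t: 19.13
eef_pos: [0.4416, -0.1906, 0.1094]
tool_rot: [-0.0, 0.853, 0.523, 0.0]
contact_force: [-1.9, 0.8, 6.4]
gripper_width: 0.102
```

>>> step_arm([
  [0, 0, -0.0003, 0, 0, 0, 1],
  [0, 0, -0.0005, 0, 0, 0, 1],
  [0, 0, -0.0005, 0, 0, 0, 1],
])

```text
t: 19.38
eef_pos: [0.4416, -0.1905, 0.1093]
tool_rot: [-0.0, 0.853, 0.523, 0.0]
contact_force: [-1.9, 1.6, 12.0]
gripper_width: 0.098
```

```bash
python3 -c "
from h import *
st();r=snap('wrist','w15');st(); s=bot.read_camera('scene')
im=cv2.cvtColor(s['color'],cv2.COLOR_RGB2BGR)[255:345,270:385]
cv2.imwrite('pics/s15.png',cv2.resize(im,None,fx=6,fy=6,interpolation=cv2.INTER_CUBIC))
"
```

```text
t 19.38 p [ 0.4416 -0.1905  0.1093] box [-0.0582  0.0016  0.1093] yaw_y -26.99 zax [ 0.     0.001 -1.   ] F [-1.95  1.63 12.04] T [0.45 0.54 0.02] g 0.098 q [-0.26  0.34  0.65  2.14 -0.3   0.75  0.12]
t 19.43 p [ 0.4416 -0.1906  0.1093] box [-0.0582  0.0016  0.1093] yaw_y -27.0 zax [ 0.     0.001 -1.   ] F [-2.29  1.73 11.83] T [0.4  0.58 0.03] g 0.101 q [-0.26  0.34  0.65  2.14 -0.3   0.75  0.12]
```

View pics/s15.png

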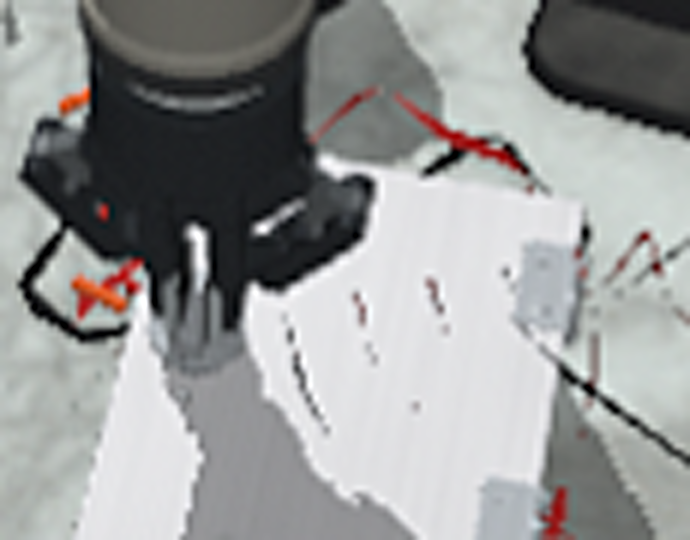

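View pics/w15.png

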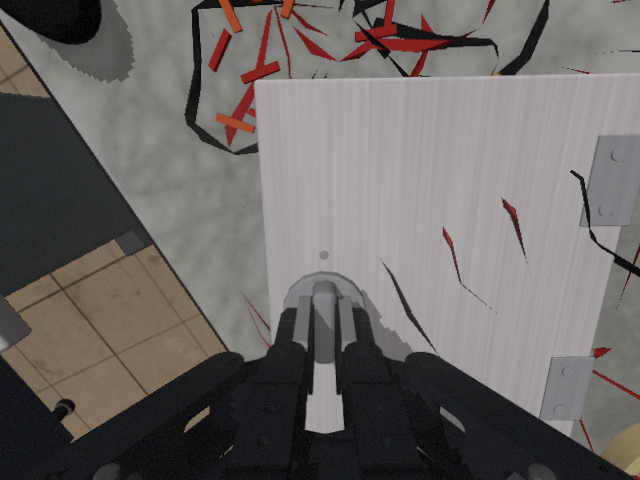

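>>> step_arm([
  [0, 0, 0.0006, 0, 0, 0, 1],
  [0, 0, 0.0012, 0, 0, 0, 1],
  [0, 0, 0.0012, 0, 0, 0, 1],
])

```text
t: 19.73
eef_pos: [0.4416, -0.1906, 0.1102]
tool_rot: [-0.0, 0.853, 0.523, 0.0]
contact_force: [-1.6, 0.4, 6.2]
gripper_width: 0.096
```

```bash
python3 -c "
from h import *
st()"
```

```text
t 19.73 p [ 0.4416 -0.1906  0.1102] box [-0.0582  0.0016  0.1102] yaw_y -26.99 zax [ 0.  0. -1.] F [-1.62  0.44  6.23] T [ 0.29  0.2  -0.04] g 0.096 q [-0.26  0.34  0.65  2.14 -0.3   0.75  0.12]
```

>>> step_arm([
  [0, 0, 0, 0, 0, -2, 1],
  [0, 0, 0, 0, 0, -5, 1],
  [0, 0, 0, 0, 0, -8, 1],
  [0, 0, 0, 0, 0, -8, 1],
])

```text
t: 20.07
eef_pos: [0.4417, -0.1906, 0.1101]
tool_rot: [0.0, 0.888, 0.461, 0.0]
contact_force: [-0.2, 1.2, 6.7]
gripper_width: 0.099
```

```bash
python3 -c "
from h import *
st()"
```

```text
t 20.07 p [ 0.4417 -0.1906  0.1101] box [-0.0581  0.0016  0.1101] yaw_y -35.15 zax [ 0. -0. -1.] F [-0.23  1.19  6.7 ] T [ 0.15  0.09 -0.01] g 0.099 q [-0.29  0.35  0.69  2.14 -0.32  0.75 -0.  ]
```

Turns freely. Continue the quarter turn.

>>> step_arm([
  [0, 0, 0, 0, 0, -5, 1],
  [0, 0, 0, 0, 0, -10, 1],
  [0, 0, 0, 0, 0, -15, 1],
  [0, 0, 0, 0, 0, -20, 1],
  [0, 0, 0, 0, 0, -25, 1],
  [0, 0, 0, 0, 0, -30, 1],
  [0, 0, 0, 0, 0, -35, 1],
  [0, 0, 0, 0, 0, -35, 1],
])

```text
t: 20.73
eef_pos: [0.442, -0.191, 0.1102]
tool_rot: [0.001, 0.985, 0.171, 0.0]
contact_force: [0.1, -0.3, 6.3]
gripper_width: 0.099
```

```bash
python3 -c "
from h import *
st()"
```

```text
t 20.73 p [ 0.442  -0.191   0.1102] box [-0.0576  0.0014  0.1102] yaw_y -70.26 zax [ 0.001 -0.001 -1.   ] F [ 0.14 -0.33  6.26] T [ 0.08 -0.01 -0.09] g 0.099 q [-0.41  0.4   0.85  2.14 -0.43  0.77 -0.51]
```

>>> step_arm([
  [0, 0, 0, 0, 0, -5, 1],
  [0, 0, 0, 0, 0, -10, 1],
  [0, 0, 0, 0, 0, -15, 1],
  [0, 0, 0, 0, 0, -20, 1],
  [0, 0, 0, 0, 0, -25, 1],
  [0, 0, 0, 0, 0, -30, 1],
  [0, 0, 0, 0, 0, -35, 1],
  [0, 0, 0, 0, 0, -40, 1],
  [0, 0, 0, 0, 0, -44, 1],
  [0, 0, 0, 0, 0, -47, 1],
])

```text
t: 21.57
eef_pos: [0.442, -0.1916, 0.1103]
tool_rot: [0.001, 0.972, -0.235, 0.001]
contact_force: [-0.3, -0.8, 6.1]
gripper_width: 0.101
```

>>> step_arm([
  [0, 0, 0, 0, 0, 0, 1],
  [0, 0, 0, 0, 0, 0, 1],
])

```text
t: 21.73
eef_pos: [0.4419, -0.1916, 0.1103]
tool_rot: [0.001, 0.972, -0.234, 0.001]
contact_force: [0.5, -2.1, 6.0]
gripper_width: 0.098
```

```bash
python3 -c "
from h import *
st();snap('wrist','w16')"
```

```text
t 21.73 p [ 0.4419 -0.1916  0.1103] box [-0.0574  0.0008  0.1103] yaw_y -117.04 zax [ 0.001 -0.002 -1.   ] F [ 0.47 -2.15  5.97] T [-0.21 -0.01 -0.01] g 0.098 q [-0.55  0.5   1.07  2.15 -0.6   0.83 -1.14]
```

View pics/w16.png

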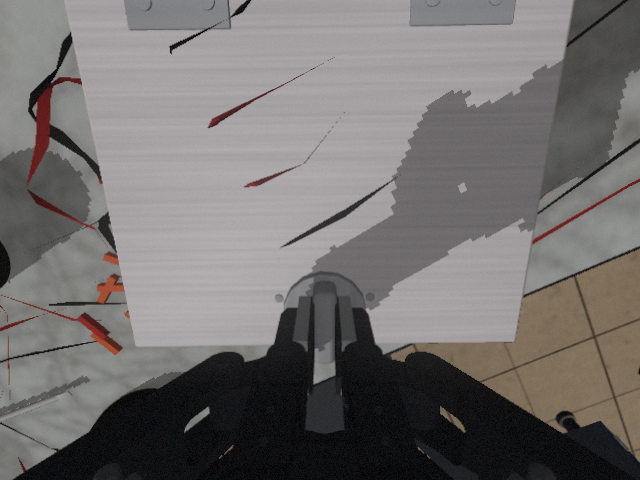

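>>> step_arm([
  [0, 0, 0.0005, 0, 0, 0, 1],
  [0, 0, 0.001, 0, 0, 0, 1],
  [0, 0, 0.0015, 0, 0, 0, 1],
  [0, 0, 0.0019, 0, 0, 0, 1],
  [0, 0, 0.0019, 0, 0, 0, 1],
])

```text
t: 22.2
eef_pos: [0.442, -0.1916, 0.1123]
tool_rot: [0.001, 0.972, -0.234, 0.001]
contact_force: [0.7, -2.9, 5.3]
gripper_width: 0.098
```

```bash
python3 -c "
from h import *
st()"
```

```text
t 22.2 p [ 0.442  -0.1916  0.1123] box [-0.0574  0.0009  0.1123] yaw_y -117.02 zax [ 0.001 -0.002 -1.   ] F [ 0.67 -2.89  5.3 ] T [-0.61 -0.08  0.01] g 0.098 q [-0.55  0.5   1.07  2.15 -0.6   0.84 -1.15]
```

>>> step_arm([
  [0, 0, 0.0003, 0, 0, 0, 1],
  [0, 0, 0.0005, 0, 0, 0, 1],
  [0, 0, 0.0005, 0, 0, 0, 1],
])

```text
t: 22.45
eef_pos: [0.4419, -0.1915, 0.1126]
tool_rot: [0.001, 0.972, -0.234, 0.001]
contact_force: [1.5, -5.0, 3.0]
gripper_width: 0.1
```

```bash
python3 -c "
from h import *
st()"
```

```text
t 22.45 p [ 0.4419 -0.1915  0.1126] box [-0.0574  0.0009  0.1126] yaw_y -117.02 zax [ 0.001 -0.002 -1.   ] F [ 1.49 -5.03  2.98] T [-1.08 -0.36 -0.02] g 0.1 q [-0.55  0.5   1.08  2.15 -0.6   0.84 -1.15]
```

>>> step_arm([
  [0, 0, 0, 0, 0, 0, 0.5],
  [0, 0, 0, 0, 0, 0, 0.2],
  [0, 0, 0, 0, 0, 0, 0.2],
  [0, 0, 0, 0, 0, 0, 0.2],
  [0, 0, 0, 0, 0, 0, 0.2],
])

```text
t: 22.87
eef_pos: [0.4412, -0.19, 0.1121]
tool_rot: [-0.0, 0.972, -0.233, -0.001]
contact_force: [-0.8, -0.1, 0.3]
gripper_width: 0.4
```

>>> step_arm([
  [0, 0, 0.01, 0, 0, 0, 0.2],
  [0, 0, 0.025, 0, 0, 0, 0.2],
  [0, 0, 0.05, 0, 0, 0, 0.2],
  [0, 0, 0.08, 0, 0, 0, 0.2],
  [0, 0, 0.11, 0, 0, 0, 0.2],
  [0, 0, 0.14, 0, 0, 0, 0.2],
  [0, 0, 0.14, 0, 0, 0, 0.2],
])

```text
t: 23.45
eef_pos: [0.4439, -0.1924, 0.2573]
tool_rot: [-0.0, 0.972, -0.234, 0.003]
contact_force: [0.2, 0.1, 0.1]
gripper_width: 0.398
```

```bash
python3 -c "
from h import *
st();r=snap('wrist','w17'); s=bot.read_camera('scene'); wire(s,X0,Y0,A0,0,'s17',(260,240,130,130),5)
im=cv2.cvtColor(r['color'],cv2.COLOR_RGB2BGR)
q=proj(r,w(-.058,0,.1405)); x0,y0=(q-45).astype(int); c=cv2.resize(im[y0:y0+90,x0:x0+90],None,fx=6,fy=6,interpolation=cv2.INTER_CUBIC)
for z,col in ((.1405,(0,0,255)),(.1405-.0098,(0,255,0))):
  p=np.array([(proj(r,w(-.058+.019*np.cos(k),.019*np.sin(k),z))-[x0,y0]+.5)*6 for k in np.linspace(0,6.28,40)]); cv2.polylines(c,[np.int32(p)],False,col,1)
cv2.imwrite('pics/w17c.png',c)
"
```

```text
t 23.45 p [ 0.4439 -0.1924  0.2573] box [-0.0553  0.0011  0.2573] yaw_y -117.02 zax [ 0.007 -0.001 -1.   ] F [0.17 0.14 0.07] T [-0.04 -0.09  0.03] g 0.398 q [-0.86  0.3   1.4   2.   -0.33  1.11 -1.36]
```

View pics/s17.png

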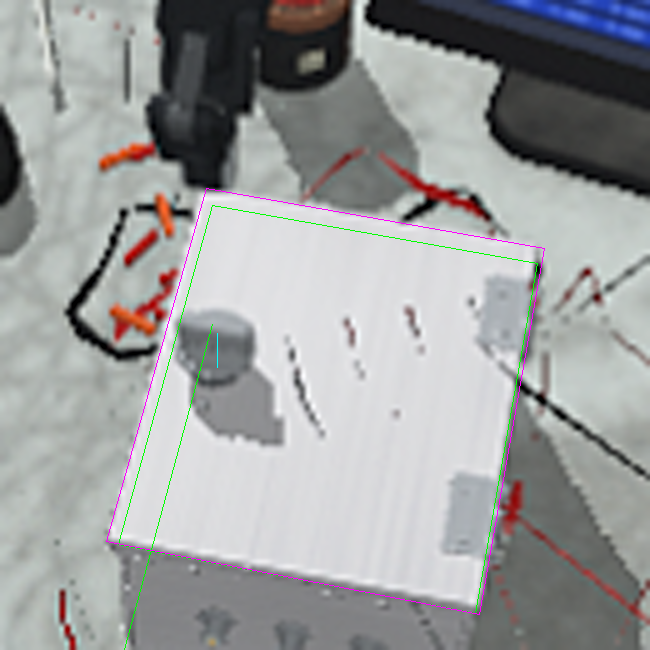

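View pics/w17c.png

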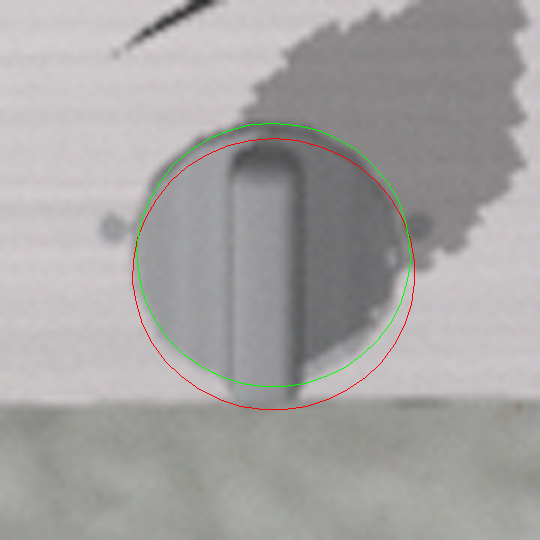

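```bash
python3 -c "
from h import *
st(); print(bot.hand_in())"
```

```text
t 23.55 p [ 0.4422 -0.1905  0.2535] box [-0.0577  0.002   0.2535] yaw_y -116.95 zax [ 0.002  0.001 -1.   ] F [-0.21  1.54 -0.31] T [-0.01  0.04 -0.02] g 0.394 q [-0.86  0.3   1.39  2.   -0.34  1.1  -1.36]
the job is handed in; nothing more can be done
None
```

I closed the lid, locked it with the press-and-turn fastener, and handed the job in at about 23.6 s. No verdict was reported.

**Lid:** I pushed it from about 1.2 rad to about 0.3 rad with the closed fingers, and it sank shut from there. On the first push the fingertips slipped onto the lid's free edge, with about 40 N on the wrist. I backed off and pushed lower on the lid.

**Gripping:** The fingers closed on nothing twice. By the pictures, their ends sit roughly 20–25 mm above the reported TCP. I went lower, gripped the wing, and turned it back about 10° into line with the slot.

**Pressing and turning:**
- The force followed the spring until about 12.8 mm, where it jumped from 6.4 to 12 N at the floor.
- I backed off 0.9 mm to about 6.2 N and turned it 90° clockwise; the turning moment stayed under about 0.1 N m.
- I let it rise. The upward force fell from 5.3 to 3.0 N as the pin caught, with about 5 N of sideways force just before release.

**Last checks:**
- In the scene picture the lid lies on the shut outline.
- In the wrist picture the wing stands square to the front edge (within about 1°), and the head sits visibly lower than its released height.
- The gripper was lifted clear of the fastener and the last force readings were under about 1.6 N.
- I did not re-measure the loose things at the end; the arm stayed well away from them.
- After the last lift, joint 3 was at 1.39–1.40, close to its 1.46 limit, so I moved no further.

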